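# Stack the dough-cutter spacers and press them home

### The arm

A 6-joint arm with a two-finger parallel gripper is mounted at the origin on the work surface. World frame = base frame: x ahead of the robot, y to its left, z up, the work surface at z = 0. Lengths are in m, angles in degrees, forces in N, time in s.
With the tool pointing down it reaches from about 0.25 to 0.725 m from the base axis. Payload 9.7 kg.
Tool frame: the origin (TCP) lies midway between the tips of the shut fingers; the grasp point (between the pads) lies 19 mm behind it; z points along the fingers, x is the direction in which the jaws open and shut, and the axes are right-handed (so a half turn about z gives the same grasp; the last joint's range is limited). The gripper opens to 85 mm and grips with 20 to 120 N. Pads are 22 mm wide; open, the fingers measure 114 mm over their backs; the gripper's body (76 mm by 85 mm) begins 54 mm behind the grasp point. The pads swing forward as they close: fully open they stand 13 mm farther back than shut.
Start: joints at [-73.51, 4.979, 10.078, 95.1, 0, 90], TCP at [0.156, -0.527, 0.209] pointing down, gripper open.
Joint ranges: [-179.16, 179.16], [-48.56, 103.87], [-65.8, 70.77], [-126.05, 130.52], [-82.76, 87.17], [-180, 180]. Speed limits (degrees/s): [127.2, 127.2, 147.25, 180, 180, 180].

### API

Orientations are given as [roll, pitch, yaw] about the fixed x, y, z axes, in that order (R = Rz(yaw) Ry(pitch) Rx(roll)).
In Python, from workcell import bot, optics gives the robot as it stands.
- The arm moves only by the shell command python3 -m creep 'ROWS' [FORCE]. ROWS is JSON, a list of rows, each a list of 7 numbers: the shift along the tool's x, y, z in m, then the turn, a rotation vector about the tool's x, y, z in rad, then the opening, from 0 (shut) to 1 (fully open). A call has 1 to 8 rows; each row is the pose to reach, as a shift and turn from the pose commanded when the call began, along the tool's axes at that moment; what a row does not reach only later rows make up. A row lasts 1/10 s, in which the tool goes at most 50 mm and 8.59 degrees, less where a joint would pass 70% of its speed; a pose out of reach is approached as far as the arm can. A call with a gripper value outside its range is refused whole. The fingers move at their own pace and stop on an object; FORCE is the grip in N (left out, the last holds). Time passes only in rows, so rows that repeat a pose let the fingers close. It gives the time, the measured TCP pose, the force and the opening at its end, in the units of the state.
- bot.get_obs(): the state, without advancing time (a new reading comes with each control period).
- optics.camera(name): name is "scene" or "top"; returns the picture (420x560x3 uint8, red, green, blue); there is no depth.
- optics.camera_params(name): a dict with "camera_matrix" (3x3 intrinsics, pixels), "R" (3x3) and "t" (3): a world point X has camera coordinates R X + t. Camera axes: x right, y down, z forward; pixel columns grow to the right and rows downward; lengths in m; the calibration is good to about 2 mm. A picture is of the moment at which its call begins. camera_params takes no time and is no camera call.
- bot.job_done(): hands the job in, once; it reports no verdict.
The state is a dict: "time": time; "q": joint angles; "qd": joint speeds; "joint_efforts": joint torques, N m; "ee_pos": TCP position; "tcp_rot": TCP orientation; "wrist_force": force on the tool from outside, world axes, zero at the start; "torque": the same for the moment, N m; "opening": finger opening in m.
Only numpy, scipy, OpenCV 4.12 (cv2) and the standard library are available. Lean on these libraries where they do the work, as an engineer would, in place of code of your own. Each camera call takes 0.05 s, during which the arm holds its last target.

### The job

Thread the three spacer rings onto the upright arbor of the dough-strip cutter, the thickest first, then the medium one and the thinnest last, so that the thickest ends at the bottom. With all three on, press the stack and its stiff collar down until you feel the collar bottom out, hold it firmly there for a moment without forcing it (no more than 22 N), and let go. Leave the cup, bottle, plate and ramekin where they are.

Things in the scene. Friction and masses are not known exactly. Their poses are not given: they have to be found in the camera images.
- arbor: Steel arbor, 14 mm diameter, upright on a dark steel foot (90 mm diameter, 20 mm high) fixed to the counter. Origin: centre of the foot's underside; z up along the arbor. Full width up to 98 mm above the origin, then tapers to a tip 6 mm wide at 105 mm. Arbor, collar and stack bear at most 22 N in all. Home is firm when the stack is held at the collar's stop with 15 to 22 N for half a second.
- collar: Brass disc on the arbor, 44 mm diameter, 6 mm thick; the spacers sit on it. Origin: centre of its top face. It slides with a drag of about 6 N and stays where left; top 30 to 49 mm above the counter at the start. Its hard stop below was set by hand (top then 26 to 41 mm above the counter), is not measured and must be felt: resistance rises well above the drag.
- thick_spacer: Orange plastic spacer ring, the thickest: outer diameter 50 mm, bore 17 mm, 20 mm thick, lying flat and loose on the counter. Origin: centre of its underside, z up along its axis. Its turn about the axis does not matter.
- medium_spacer: White plastic spacer ring, the medium one: outer diameter 50 mm, bore 17 mm, 14 mm thick, lying flat and loose on the counter. Origin: centre of its underside, z up along its axis. Its turn about the axis does not matter.
- thin_spacer: Blue plastic spacer ring, the thinnest: outer diameter 50 mm, bore 17 mm, 9 mm thick, lying flat and loose on the counter. Origin: centre of its underside, z up along its axis. Its turn about the axis does not matter.
- snack_cup: Lime-green toddler snack cup, 74 mm across the rim, 85 mm high. Origin: centre of its underside. Leave alone.
- bottle: Stainless steel bottle, 70 mm in diameter, 210 mm high. Origin: centre of its underside. Leave alone.
- plate: Melamine plate, 180 mm in diameter, 18 mm high. Origin: centre of its underside. Leave alone.
- ramekin: Glass ramekin, 84 mm across the rim, 45 mm high. Origin: centre of its underside. Leave alone.
There are look-alikes about, which are no part of the job. Several things have the shape of the medium_spacer; the one meant has the colours described above. Several things look just like the thin_spacer: the one meant starts nearest to the robot's base.

How it is judged:
By the outcome, as a careful person would: the job done as asked, in the order asked, and still so for the second after the job is handed in, with the robot touching nothing.
It also fails if it takes over 72 s, if anything falls off the work surface, if the arm or the gripper's body presses on something with over 40 N, if the wrist force passes 120 N, or if a joint passes its speed limit or range.

## Working session

There is one attempt and no reset: what is moved stays moved. The work goes in short steps, Python scripts to look and compute and a shell command to move; the robot and the scene stay as the last step left them, time stands still between calls to the robot, and variables do not carry over. Pictures are saved under pics/ and viewed, and the job is handed in when it is done.

```bash
ls; mkdir -p pics; python3 - <<'E'
from workcell import bot, optics
import cv2, numpy as np
o=bot.get_obs(); print(o)
for n in("scene","top"):
    im=optics.camera(n); cv2.imwrite(f"pics/{n}0.png",im[:,:,::-1]); p=optics.camera_params(n); print(n,p)
E
```

```text
pics
{'time': 0.0, 'q': array([-7.35100532e+01,  5.01034402e+00,  1.00332092e+01,  9.50997517e+01,
        6.52460470e-04,  9.00000786e+01]), 'qd': array([ 0.04187352, -0.03937635, -0.07507936,  0.00543916, -0.0599387 ,
       -0.08271044]), 'joint_efforts': array([-1.48593572e-03, -5.20389104e+01,  4.64805079e+01,  1.62099773e-02,
       -1.54245777e-05, -1.29853274e-05]), 'ee_pos': array([ 0.15604272, -0.52711867,  0.2079792 ]), 'tcp_rot': array([-1.79999348e+02,  7.68865305e-02, -7.35101317e+01]), 'wrist_force': array([-0.1070903 , -0.08663029, -0.30189544]), 'torque': array([ 0.029766  , -0.07842135, -0.0409839 ]), 'opening': 0.08513737395120917}
scene {'camera_matrix': array([[516.88303832,   0.        , 280.06957192],
       [  0.        , 516.88303832, 207.16782216],
       [  0.        ,   0.        ,   1.        ]]), 'R': array([[ 0.10730206,  0.9941488 , -0.01242667],
       [ 0.83251215, -0.09667476, -0.54550666],
       [-0.54351614,  0.04818864, -0.83801436]]), 't': array([-0.09733689, -0.45301983,  1.52197979])}
top {'camera_matrix': array([[412.73852797,   0.        , 279.50389919],
       [  0.        , 412.73852797, 202.77438677],
       [  0.        ,   0.        ,   1.        ]]), 'R': array([[ 0.01120182, -0.99961001, -0.02558002],
       [-0.99028652, -0.0075445 , -0.13883691],
       [ 0.13858977,  0.02688678, -0.98998484]]), 't': array([0.05053683, 0.57871306, 0.99262261])}
```

View pics/scene0.png

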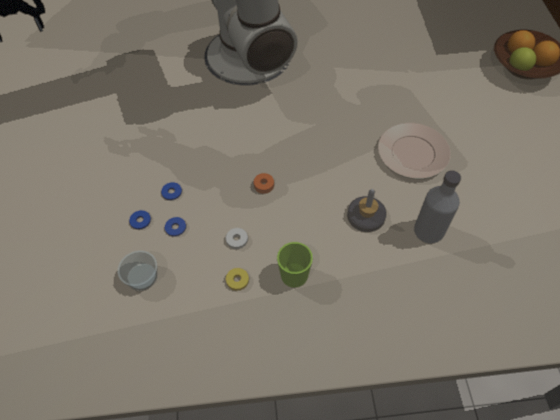

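View pics/top0.png

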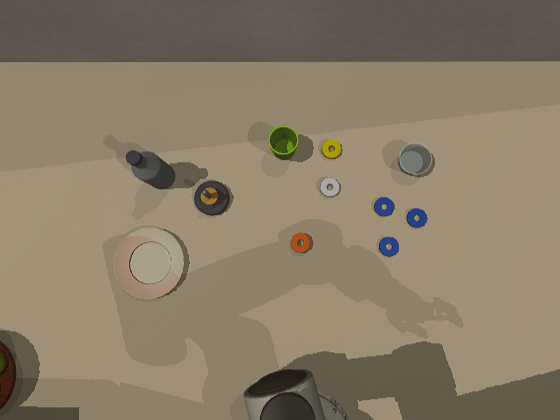

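The scene view shows orange (264,183), white (237,238), and a yellow look-alike at (237,278). The three blues are at (172,191), (140,219) and (175,226), and the arbor is at (369,205). The top view shows orange (300,243), white (330,187), yellow (331,149), blues (384,207), (417,218), (389,247) and the arbor at (211,197). Next I'll measure these in both views.

```bash
cat > h.py <<'E'
import cv2, numpy as np
from workcell import bot, optics
P={n:optics.camera_params(n) for n in("scene","top")}
def ray(n,uv,z):
    p=P[n];R,t=p["R"],p["t"]
    d=R.T@np.linalg.inv(p["camera_matrix"])@np.array([*uv,1.]);c=-R.T@t
    return c+d*(z-c[2])/d[2]
def proj(n,X):
    p=P[n];q=p["camera_matrix"]@(p["R"]@np.asarray(X)+p["t"]);return q[:2]/q[2]
def tri(us,ut):
    Ms=[P[n]["camera_matrix"]@np.c_[P[n]["R"],P[n]["t"]] for n in("scene","top")]
    X=cv2.triangulatePoints(*Ms,np.array(us,float).reshape(2,1),np.array(ut,float).reshape(2,1))[:,0];return X[:3]/X[3]
E
python3 - <<'E'
from h import *
def hues(n,im):
    hsv=cv2.cvtColor(im,cv2.COLOR_RGB2HSV)
    for nm,lo,hi in(("orange",(3,150,90),(13,255,255)),("blue",(105,130,60),(125,255,255)),("yellow",(24,150,90),(34,255,255)),("white",(0,0,150),(180,30,255)),("brass",(12,140,60),(22,255,255))):
        m=cv2.inRange(hsv,lo,hi)
        k,l,s,c=cv2.connectedComponentsWithStats(m)
        for i in range(1,k):
            if s[i][4]>60 and s[i][4]<900:
                bb=s[i]; print(n,nm,bb, "c",c[i].round(1),"ground at bb",ray(n,(bb[0]+bb[2]/2-.5,bb[1]+bb[3]/2-.5),.010).round(4), "cent",ray(n,c[i],.01).round(4))
for n in("scene","top"):
    im=cv2.imread(f"pics/{n}0.png")[:,:,::-1].copy(); hues(n,im)
s=cv2.imread("pics/scene0.png");t=cv2.imread("pics/top0.png")
a=cv2.resize(s[150:250,110:260],None,fx=5,fy=5,interpolation=cv2.INTER_CUBIC);cv2.imwrite("pics/c1.png",a)
b=np.hstack([cv2.resize(s[170:240,335:400],(390,420),interpolation=cv2.INTER_CUBIC),cv2.resize(t[165:235,180:245],(390,420),interpolation=cv2.INTER_CUBIC)]);cv2.imwrite("pics/c2.png",b)
E
```

```text
scene orange [254 174  19  15 180] c [263.3 181.1] ground at bb [0.4749 0.0051 0.01  ] cent [0.4755 0.0059 0.01  ]
scene blue [162 183  19  16 203] c [171.  190.5] ground at bb [ 0.4773 -0.2175  0.01  ] cent [ 0.4772 -0.2175  0.01  ]
scene blue [130 211  20  17 231] c [139.5 219.1] ground at bb [ 0.5501 -0.2898  0.01  ] cent [ 0.5503 -0.2899  0.01  ]
scene blue [165 218  20  17 212] c [174.7 225.9] ground at bb [ 0.5785 -0.2087  0.01  ] cent [ 0.5783 -0.2082  0.01  ]
scene white [390 124  16  11  83] c [397.  128.4] ground at bb [0.3497 0.3668 0.01  ] cent [0.3476 0.3659 0.01  ]
scene white [227 228  20  18 206] c [236.  236.5] ground at bb [ 0.6226 -0.0685  0.01  ] cent [ 0.6224 -0.0696  0.01  ]
top orange [291 233  19  20 271] c [300.  242.5] ground at bb [0.481  0.0036 0.01  ] cent [0.481  0.0035 0.01  ]
top blue [375 198  19  18 245] c [383.8 206.5] ground at bb [ 0.575  -0.2109  0.01  ] cent [ 0.5751 -0.2104  0.01  ]
top blue [407 209  20  19 254] c [416.5 217.6] ground at bb [ 0.5461 -0.2924  0.01  ] cent [ 0.547  -0.2923  0.01  ]
top blue [379 237  20  20 259] c [388.5 246.3] ground at bb [ 0.4731 -0.2198  0.01  ] cent [ 0.4735 -0.2198  0.01  ]
top yellow [322 140  19  19 248] c [331.  148.6] ground at bb [ 0.7258 -0.0765  0.01  ] cent [ 0.7269 -0.0766  0.01  ]
top white [321 178  18  18 225] c [329.4 186.5] ground at bb [ 0.626 -0.072  0.01 ] cent [ 0.6261 -0.0718  0.01  ]
top brass [201 187  17  18 177] c [209.8 196.3] ground at bb [0.6002 0.2403 0.01  ] cent [0.5982 0.2381 0.01  ]
```

View pics/c1.png

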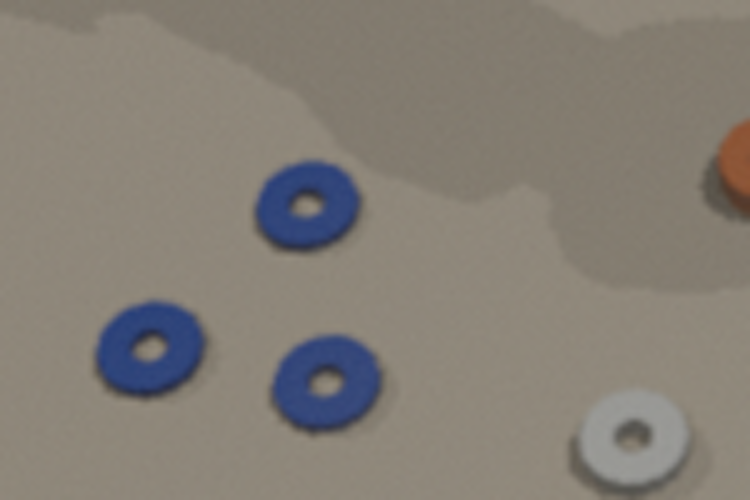

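View pics/c2.png

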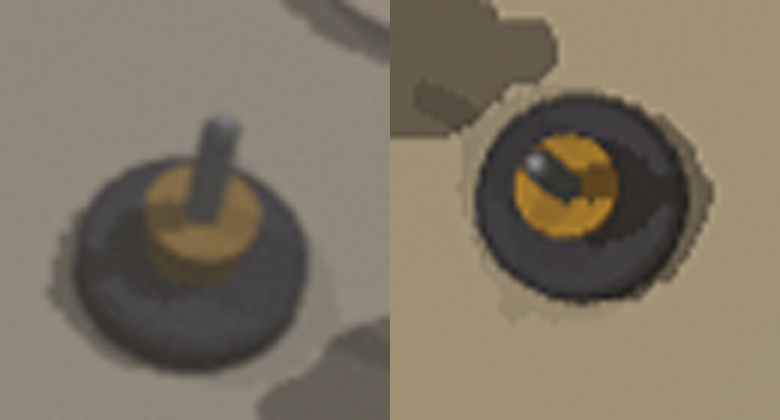

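The arbor, collar and rings are clear in the crops. The blue at scene (172,191), top (389,247) lies at about r = 0.52 m, while the other two are at 0.61 and 0.62 m, so that one is the thin_spacer. White (237,238) is the medium one; yellow has the same shape but the wrong colour. Next step is a silhouette fit for better positions.

```bash
cat >> h.py <<'E'
from scipy.optimize import least_squares
th=np.linspace(0,2*np.pi,120)
def hullcent(n,c,r,z0,z1):
    pts=np.array([proj(n,(c[0]+r*np.cos(a),c[1]+r*np.sin(a),z)) for a in th for z in(z0,z1)],np.float32)
    h=cv2.convexHull(pts);m=cv2.moments(h);return np.array([m['m10'],m['m01']])/m['m00'],m['m00'],pts
def obs(n,im,uv,lo,hi,w=22):
    hsv=cv2.cvtColor(im,cv2.COLOR_RGB2HSV);m=cv2.inRange(hsv,lo,hi)
    k=np.zeros_like(m);u,v=map(int,uv);k[v-w:v+w,u-w:u+w]=255;m&=k
    cs,_=cv2.findContours(m,cv2.RETR_EXTERNAL,cv2.CHAIN_APPROX_NONE);c=max(cs,key=cv2.contourArea)
    f=np.zeros_like(m);cv2.drawContours(f,[c],-1,255,-1);M=cv2.moments(f,True);return np.array([M['m10'],M['m01']])/M['m00'],M['m00']
def fit(n,im,uv,lo,hi,r,z0,z1):
    o,A=obs(n,im,uv,lo,hi)
    s=least_squares(lambda c:hullcent(n,c,r,z0,z1)[0]-o,ray(n,uv,z1)[:2]).x
    return s,A,hullcent(n,s,r,z0,z1)[1]
E
python3 - <<'E'
from h import *
I={n:cv2.imread(f"pics/{n}0.png")[:,:,::-1].copy() for n in P}
D=dict(orange=((264,183),(300,243),(0,110,50),(14,255,255),.02),white=((237,238),(330,187),(0,0,128),(180,28,255),.014),blue=((172,191),(389,247),(105,100,40),(125,255,255),.009))
for k,(a,b,lo,hi,h) in D.items():
    for n,uv in(("scene",a),("top",b)):
        s,A,B=fit(n,I[n],uv,lo,hi,.025,0,h);print(k,n,s.round(4),A,B.round(0))
# arbor: foot centre etc
for n,uv in(("scene",(367,213)),("top",(211,197))):
    s,A,B=fit(n,I[n],uv,(0,0,0),(180,255,95),.045,0,.02);print("foot",n,s.round(4),A,B.round(0))
print("tip tri",tri((335+221/6,170+118/6),(180+146/6,165+160/6)))
for n,uv in (("scene",(335+221/6-.5,170+120/6-.5)),("top",(180+146/6-.5,165+160/6-.5))): print("tip",n,ray(n,uv,.104).round(4))
for z in(.03,.04,.049):
  print("collar",z,ray("scene",(335+203/6-.5,170+213/6-.5),z).round(4),ray("top",(180+176/6-.5,165+186/6-.5),z).round(4))
print("bottle cap",tri((452,178),(134,158)),"plate",ray("scene",(414,152),.01),ray("top",(149,262),.01),"cup",tri((295,258),(284,140)))
E
```

```text
Traceback (most recent call last):
AttributeError: 'float' object has no attribute 'round'
```

```bash
cat > m.py <<'E'
from h import *
I={n:cv2.imread(f"pics/{n}0.png")[:,:,::-1].copy() for n in P}
D=dict(orange=((264,183),(300,243),(0,110,50),(14,255,255),.02),white=((237,238),(330,187),(0,0,128),(180,28,255),.014),blue=((172,191),(389,247),(105,100,40),(125,255,255),.009))
for k,(a,b,lo,hi,h) in D.items():
    for n,uv in(("scene",a),("top",b)):
        s,A,B=fit(n,I[n],uv,lo,hi,.025,0,h);print(k,n,s.round(4),A,int(B))
for n,uv in(("scene",(367,213)),("top",(211,197))):
    s,A,B=fit(n,I[n],uv,(0,0,0),(180,255,95),.045,0,.02);print("foot",n,s.round(4),A,int(B))
print("tip tri",tri((335+221/6,170+118/6),(180+146/6,165+160/6)))
for n,uv in (("scene",(335+221/6-.5,170+120/6-.5)),("top",(180+146/6-.5,165+160/6-.5))): print("tip",n,ray(n,uv,.104).round(4))
for z in(.03,.04,.049):
  print("collar",z,ray("scene",(335+203/6-.5,170+213/6-.5),z).round(4),ray("top",(180+176/6-.5,165+186/6-.5),z).round(4))
print("bottle cap",tri((452,178),(134,158)),"plate",ray("scene",(414,152),.01),ray("top",(149,262),.01),"cup",tri((295,258),(284,140)))
E
python3 m.py
python3 - <<'E'
import cv2,numpy as np
s=cv2.imread("pics/scene0.png");t=cv2.imread("pics/top0.png")
c=lambda im,u,v:cv2.resize(im[v-17:v+17,u-17:u+17],(260,260),interpolation=cv2.INTER_CUBIC)
cv2.imwrite("pics/c3.png",np.vstack([np.hstack([c(s,264,183),c(s,237,238),c(s,172,191)]),np.hstack([c(t,300,243),c(t,330,187),c(t,389,247)])]))
E
```

```text
orange scene [0.48   0.0057] 319.0 371
orange top [0.4809 0.0034] 318.0 313
white scene [ 0.6207 -0.0694] 334.0 398
white top [ 0.6262 -0.0717] 273.0 309
blue scene [ 0.4733 -0.2184] 253.0 321
blue top [ 0.4738 -0.2211] 299.0 324
foot scene [0.596  0.2347] 1116.0 1184
foot top [0.5941 0.2325] 991.0 994
tip tri [0.59466304 0.23434224 0.10488567]
tip scene [0.5934 0.2347 0.104 ]
tip top [0.5958 0.234  0.104 ]
collar 0.03 [0.5856 0.2395 0.03  ] [0.5971 0.2367 0.03  ]
collar 0.04 [0.5919 0.2369 0.04  ] [0.5955 0.2347 0.04  ]
collar 0.049 [0.5976 0.2345 0.049 ] [0.5941 0.2329 0.049 ]
bottle cap [0.65118361 0.36905274 0.20254307] plate [0.42949511 0.39023633 0.01      ] [0.42753612 0.38798219 0.01      ] cup [0.72863846 0.04893246 0.08154109]
```

View pics/c3.png

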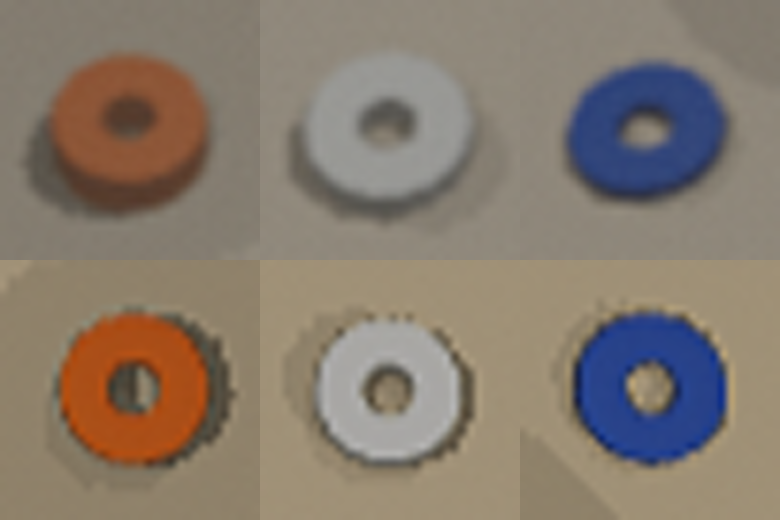

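Scene minus top is a steady +2.3 mm or so in y, so I'll average the two views:

| Object | x (m) | y (m) | Check |
|---|---|---|---|
| orange | 0.4805 | 0.0045 | |
| white | 0.624 | -0.0705 | |
| blue | 0.4735 | -0.220 | |
| arbor | 0.595 | 0.234 | tip triangulates to z = 0.105, as it should |

I'll go above orange, turning the tool to yaw 0.

```bash
cat > go.py <<'E'
import sys,numpy as np
from workcell import bot
from scipy.spatial.transform import Rotation as Ro
a=[float(x) for x in sys.argv[1:]]
o=bot.get_obs();R=Ro.from_euler('xyz',o['tcp_rot'],degrees=True)
T=Ro.from_euler('xyz',[180,0,a[3] if len(a)>3 else 0],degrees=True)
print("shift",R.inv().apply(np.array(a[:3])-o['ee_pos']).round(4),"turn",(R.inv()*T).as_rotvec().round(4),o['ee_pos'].round(4),o['tcp_rot'].round(2),o['wrist_force'].round(2),o['opening'].round(4),round(o['time'],2))
E
python3 go.py .4805 .0045 .12 0
python3 -m creep '[[-0.418,-0.462,0.088,0,0,-1.283,0.8],[-0.418,-0.462,0.088,0,0,-1.283,0.8],[-0.418,-0.462,0.088,0,0,-1.283,0.8],[-0.418,-0.462,0.088,0,0,-1.283,0.8],[-0.418,-0.462,0.088,0,0,-1.283,0.8],[-0.418,-0.462,0.088,0,0,-1.283,0.8],[-0.418,-0.462,0.088,0,0,-1.283,0.8],[-0.418,-0.462,0.088,0,0,-1.283,0.8]]' 30
python3 go.py .4805 .0045 .12 0
```

```text
time: 0.9
ee_pos: [0.3628, -0.1873, 0.1524]
tcp_rot: [180.0, -0.0, -4.4]
wrist_force: [1.0, -0.3, 0.3]
opening: 0.0684Traceback (most recent call last):
  File "go.py", line 7, in <module>
    print("shift",R.inv().apply(np.array(a[:3])-o['ee_pos']).round(4),"turn",(R.inv()*T).as_rotvec().round(4),o['ee_pos'].round(4),o['tcp_rot'].round(2),o['wrist_force'].round(2),o['opening'].round(4),round(o['time'],2))
                                                                                                                                                                                   ^^^^^^^^^^^^^^^^^^
AttributeError: 'float' object has no attribute 'round'
Traceback (most recent call last):
  File "go.py", line 7, in <module>
    print("shift",R.inv().apply(np.array(a[:3])-o['ee_pos']).round(4),"turn",(R.inv()*T).as_rotvec().round(4),o['ee_pos'].round(4),o['tcp_rot'].round(2),o['wrist_force'].round(2),o['opening'].round(4),round(o['time'],2))
                                                                                                                                                                                   ^^^^^^^^^^^^^^^^^^
AttributeError: 'float' object has no attribute 'round'
```

```bash
sed -i "s/o\['opening'\].round(4)/round(o['opening'],4)/" go.py; python3 go.py .4805 .0045 .10 0
```

```text
shift [ 0.1026 -0.2003  0.0524] turn [ 0.0001 -0.0003 -0.0771] [ 0.3628 -0.1873  0.1524] [ 1.7999e+02 -2.0000e-02 -4.4200e+00] [ 1.05 -0.33  0.31] 0.0684 0.9
```

```bash

python3 -m creep '[[0.103,-0.2,0.052,0,0,-0.077,0.8],[0.103,-0.2,0.052,0,0,-0.077,0.8],[0.103,-0.2,0.052,0,0,-0.077,0.8],[0.103,-0.2,0.052,0,0,-0.077,0.8],[0.103,-0.2,0.052,0,0,-0.077,0.8],[0.103,-0.2,0.052,0,0,-0.077,0.8],[0.103,-0.2,0.052,0,0,-0.077,0.8]]'
python3 go.py .4805 .0045 .004 0
```

```text
time: 1.6
ee_pos: [0.4811, 0.002, 0.1002]
tcp_rot: [180.0, 0.1, -0.2]
wrist_force: [-0.3, -1.4, 0.4]
opening: 0.0685
shift [-0.0005 -0.0026  0.0962] turn [ 0.0003  0.0016 -0.0043] [0.4811 0.002  0.1002] [ 1.7998e+02  9.0000e-02 -2.5000e-01] [-0.3  -1.36  0.39] 0.0685 1.6
```

```bash

python3 -m creep '[[0,-0.001,0.05,0,0,-0.004,0.8],[0,-0.0025,0.08,0,0,-0.004,0.8],[0,-0.0025,0.096,0,0,-0.004,0.8],[0,-0.0025,0.096,0,0,-0.004,0.8],[0,-0.0025,0.096,0,0,-0.004,0.55],[0,-0.0025,0.096,0,0,-0.004,0.4],[0,-0.0025,0.096,0,0,-0.004,0.4],[0,-0.0025,0.096,0,0,-0.004,0.4]]' 30
python3 go.py .4805 .0045 .004 0
python3 - <<'E'
from h import *
im=optics.camera("scene");cv2.imwrite("pics/s1.png",cv2.resize(im[110:250,190:340,::-1],None,fx=4,fy=4,interpolation=cv2.INTER_CUBIC))
E
```

```text
time: 2.4
ee_pos: [0.4821, 0.004, 0.0057]
tcp_rot: [-180.0, -0.1, -0.1]
wrist_force: [-0.7, 0.0, 0.8]
opening: 0.0342
shift [-0.0016 -0.0005  0.0017] turn [-0.     -0.0015 -0.0021] [0.4821 0.004  0.0057] [-1.8e+02 -8.0e-02 -1.2e-01] [-0.72  0.04  0.85] 0.0342 2.4
```

View pics/s1.png

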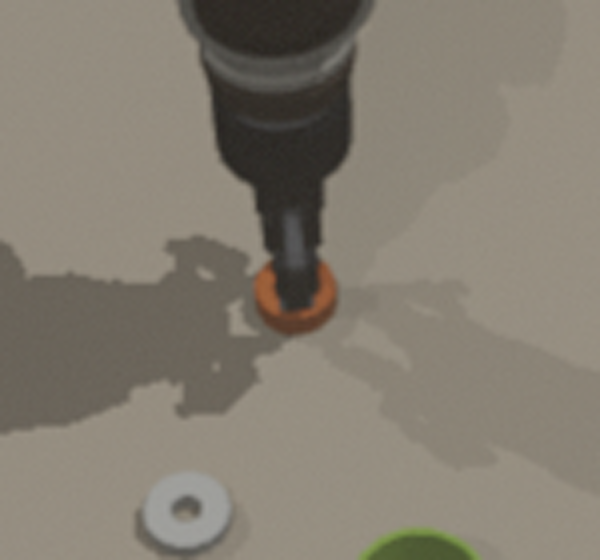

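```bash
python3 - <<'E'
from h import *
o=bot.get_obs();x,y,z=o['ee_pos'];print(o['wrist_force'],o['opening'])
for X in [(x,y,z),(x+.017,y,z),(x+.031,y,z),(x+.031,y,z+.02),(x+.024,y+.011,z),(x+.024,y-.011,z)]:
    p=proj("scene",X);print(p.round(1),((p-[190,110])*4).round(0))
E
```

```text
[ 0.31163019  0.10931425 -0.72649496] 0.03413935148061554
[262.9 184.5] [292. 298.]
[263.5 190.2] [294. 321.]
[264.1 194.9] [296. 340.]
[263.7 190.2] [295. 321.]
[268.3 192.1] [313. 328.]
[259.2 193. ] [277. 332.]
```

```bash

python3 -m creep '[[0,0,-0.03,0,0,0,0.4],[0,0,-0.05,0,0,0,0.7],[0,0,-0.05,0,0,0,0.7]]' 30
python3 go.py .4805 .0045 .004 0
python3 - <<'E'
from h import *
a=optics.camera("scene");b=optics.camera("top")
f=lambda im,u,v:cv2.resize(im[v-50:v+50,u-50:u+50,::-1],(400,400),interpolation=cv2.INTER_CUBIC)
cv2.imwrite("pics/s2.png",np.hstack([f(a,264,183),f(b,300,243)]))
E
```

```text
time: 2.75
ee_pos: [0.4833, 0.0041, 0.0578]
tcp_rot: [-180.0, -0.3, -0.1]
wrist_force: [0.4, 0.8, -0.2]
opening: 0.0597
shift [-0.0031 -0.0004  0.0538] turn [-0.     -0.0047 -0.0019] [0.4833 0.0041 0.0578] [-1.8e+02 -2.7e-01 -1.1e-01] [ 0.43  0.8  -0.23] 0.0597 2.75
```

View pics/s2.png

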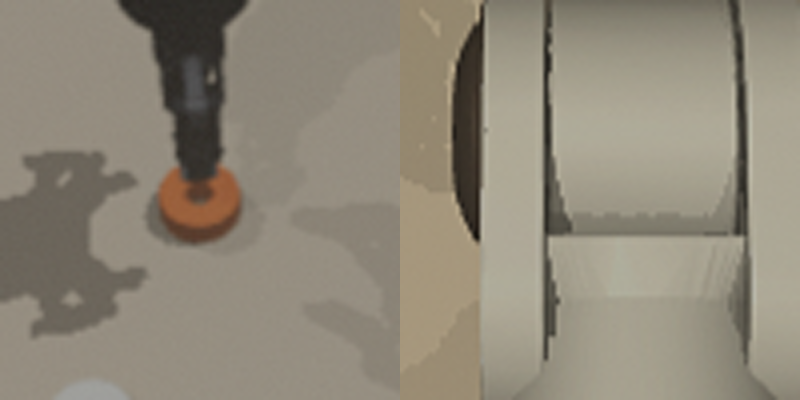

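```bash
python3 - <<'E'
from h import *
for x in(.513,.52,.527):
  for z in (.058,.066,.074,.082,.09,.1): print(x,z,proj("scene",(x,.004,z)).round(1),end=' ')
  print()
E
```

```text
0.513 0.058 [263.2 182.1] 0.513 0.066 [263. 180.] 0.513 0.074 [262.9 178. ] 0.513 0.082 [262.8 175.9] 0.513 0.09 [262.6 173.8] 0.513 0.1 [262.4 171.1] 
0.52 0.058 [263.5 184.5] 0.52 0.066 [263.3 182.5] 0.52 0.074 [263.2 180.4] 0.52 0.082 [263.  178.4] 0.52 0.09 [262.9 176.3] 0.52 0.1 [262.7 173.6] 
0.527 0.058 [263.7 187. ] 0.527 0.066 [263.6 185. ] 0.527 0.074 [263.5 182.9] 0.527 0.082 [263.3 180.9] 0.527 0.09 [263.2 178.8] 0.527 0.1 [263.  176.1]
```

The ring is undisturbed. The fingertips stand about 15–20 mm above the nominal TCP at this opening, so they closed over the ring's top without gripping it. I'll go lower, feeling for the counter.

```bash

python3 -m creep '[[-0.002,0,0.04,0,0.004,0,0.7],[-0.002,0,0.055,0,0.004,0,0.7],[-0.002,0,0.058,0,0.004,0,0.7],[-0.002,0,0.058,0,0.004,0,0.7]]' 30
python3 go.py .4805 .0045 -.004 0
python3 - <<'E'
from h import *
im=optics.camera("scene");cv2.imwrite("pics/s3.png",cv2.resize(im[130:230,210:320,::-1],None,fx=5,fy=5,interpolation=cv2.INTER_CUBIC))
E
```

```text
time: 3.25
ee_pos: [0.4789, 0.0041, -0.004]
tcp_rot: [-180.0, -0.1, -0.1]
wrist_force: [-0.0, -0.3, 1.0]
opening: 0.0598
shift [ 0.0016 -0.0004  0.    ] turn [-0.     -0.0023 -0.002 ] [ 0.4789  0.0041 -0.004 ] [-1.8e+02 -1.3e-01 -1.1e-01] [-0.04 -0.29  0.97] 0.0598 3.25
```

View pics/s3.png

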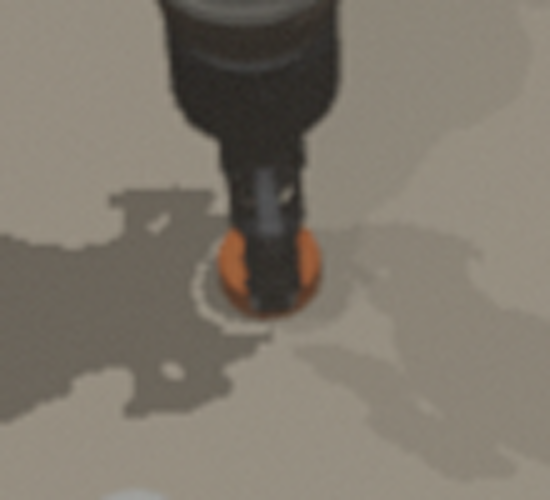

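```bash

python3 -m creep '[[0.001,0,0.003,0,0,0,0.7],[0.001,0,0.005,0,0,0,0.7],[0.001,0,0.005,0,0,0,0.7],[0.001,0,0.005,0,0,0,0.5],[0.001,0,0.005,0,0,0,0.5],[0.001,0,0.005,0,0,0,0.5]]' 30
python3 go.py .4805 .0045 -.009 0
```

```text
time: 3.9
ee_pos: [0.4808, 0.0041, -0.0074]
tcp_rot: [-180.0, -0.3, -0.1]
wrist_force: [-2.5, 0.3, 5.8]
opening: 0.047
shift [-0.0003 -0.0004  0.0016] turn [-0.     -0.0048 -0.0021] [ 0.4808  0.0041 -0.0074] [-1.8e+02 -2.7e-01 -1.2e-01] [-2.46  0.35  5.78] 0.047 3.9
```

```bash

python3 -m creep '[[0,0,0,0,0,0,0.5],[0,0,0,0,0,0,0.5]]' 30
python3 go.py .4805 .0045 -.009 0
python3 - <<'E'
from h import *
im=optics.camera("scene");cv2.imwrite("pics/s4.png",cv2.resize(im[130:230,210:320,::-1],None,fx=5,fy=5,interpolation=cv2.INTER_CUBIC))
E
```

```text
time: 4.1
ee_pos: [0.4808, 0.0041, -0.0074]
tcp_rot: [-180.0, -0.3, -0.1]
wrist_force: [-2.1, -0.5, 5.7]
opening: 0.0472
shift [-0.0004 -0.0004  0.0016] turn [-0.     -0.0049 -0.0021] [ 0.4808  0.0041 -0.0074] [-1.8e+02 -2.8e-01 -1.2e-01] [-2.09 -0.47  5.73] 0.0472 4.1
```

View pics/s4.png

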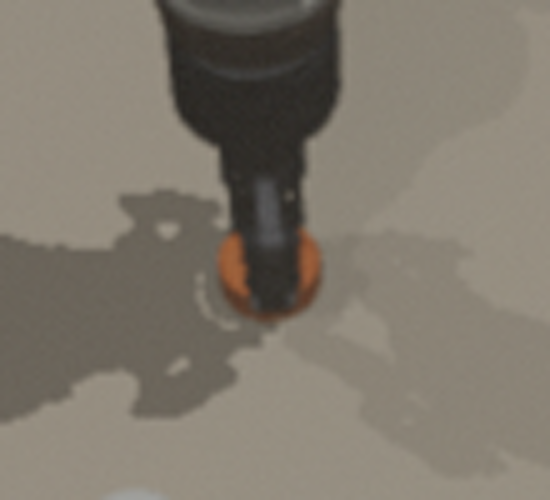

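```bash

python3 -m creep '[[0,0,0,0,0,0,0.45],[0,0,-0.01,0,0,0,0.45],[0,0,-0.03,0,0,0,0.45],[0,0,-0.03,0,0,0,0.45]]' 40
python3 go.py .595 .234 .12 0
python3 - <<'E'
from h import *
im=optics.camera("scene");cv2.imwrite("pics/s5.png",cv2.resize(im[130:230,210:320,::-1],None,fx=5,fy=5,interpolation=cv2.INTER_CUBIC))
E
```

```text
time: 4.55
ee_pos: [0.4821, 0.0041, 0.0246]
tcp_rot: [-180.0, -0.5, -0.1]
wrist_force: [0.1, 1.1, -0.0]
opening: 0.0461
shift [ 0.1132 -0.2301 -0.0945] turn [-0.     -0.0081 -0.002 ] [0.4821 0.0041 0.0246] [-1.8e+02 -4.6e-01 -1.1e-01] [ 0.06  1.08 -0.01] 0.0461 4.55
```

View pics/s5.png

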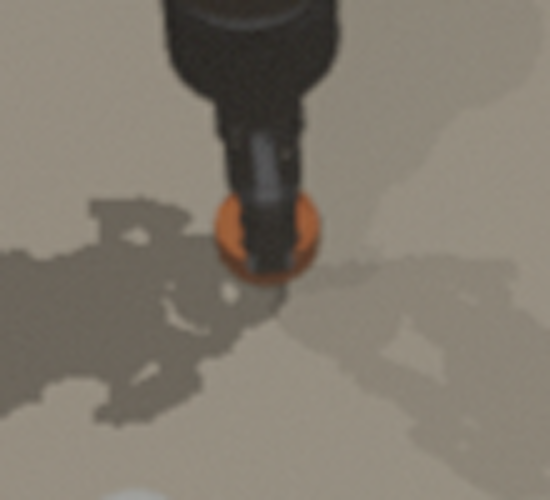

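Lifted. The ring's underside should be about 7 mm above the TCP z. Moving it to just above the arbor tip.

```bash

python3 -m creep '[[0,0,-0.045,0,-0.008,0,0.45],[0.02,-0.04,-0.09,0,-0.008,0,0.45],[0.04,-0.08,-0.09,0,-0.008,0,0.45],[0.06,-0.12,-0.09,0,-0.008,0,0.45],[0.08,-0.16,-0.09,0,-0.008,0,0.45],[0.1,-0.20,-0.09,0,-0.008,0,0.45],[0.112,-0.23,-0.09,0,-0.008,0,0.45],[0.112,-0.23,-0.09,0,-0.008,0,0.45]]' 40
python3 go.py .595 .234 .115 0
python3 - <<'E'
from h import *
a=optics.camera("scene");b=optics.camera("top")
cv2.imwrite("pics/sf6.png",a[:,:,::-1]);cv2.imwrite("pics/tf6.png",b[:,:,::-1])
f=lambda im,u,v:cv2.resize(im[v-40:v+40,u-40:u+40,::-1],(400,400),interpolation=cv2.INTER_CUBIC)
cv2.imwrite("pics/s6.png",np.hstack([f(a,369,200),f(b,208,193)]))
E
```

```text
time: 5.4
ee_pos: [0.593, 0.2372, 0.11]
tcp_rot: [180.0, 0.3, 0.1]
wrist_force: [-0.3, -1.1, -1.0]
opening: 0.0463
shift [ 0.002   0.0032 -0.005 ] turn [0.0001 0.0058 0.0012] [0.593  0.2372 0.11  ] [1.8e+02 3.3e-01 7.0e-02] [-0.3  -1.09 -0.96] 0.0463 5.4
```

View pics/s6.png

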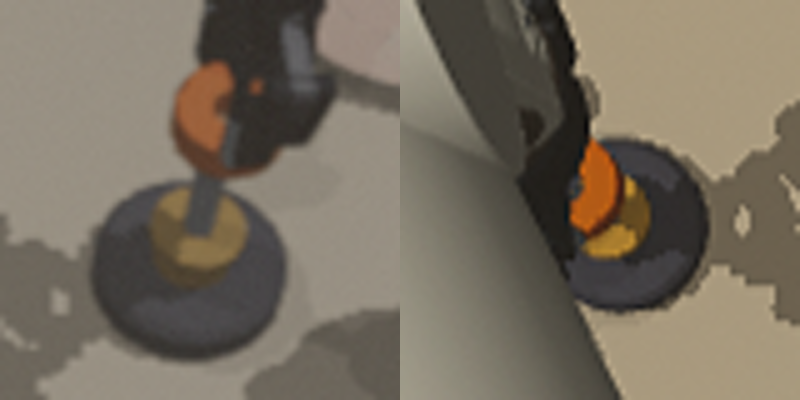

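```bash
python3 - <<'E'
from h import *
o=bot.get_obs();x,y,z=o['ee_pos']
for n,u,v in(("scene",369,200),("top",208,193)):
  print(n,-P[n]["R"].T@P[n]["t"])
  f=lambda X:((proj(n,X)-[u-40,v-40])*5).round(0)
  for zz in(.007,.02,.05): print(zz,f((x+.025,y-.011,z+zz)),f((x+.025,y+.011,z+zz)),f((x+.04,y-.011,z+zz)),f((x+.04,y+.011,z+zz)))
  print("ringtop c",f((x,y,z+.027)),"bot c",f((x,y,z+.007)),"tip",f((.595,.234,.105)))
  s=hullcent(n,(x,y),.025,z+.007,z+.027)[2];s=(s-[u-40,v-40])*5;print(s.min(0),s.max(0))
print(o['q'])
E
```

```text
scene [ 1.21480954 -0.02037036  1.02710601]
0.007 [201. 177.] [252. 172.] [208. 206.] [259. 201.]
0.02 [205. 159.] [256. 154.] [212. 189.] [264. 184.]
0.05 [215. 118.] [267. 113.] [222. 147.] [275. 142.]
ringtop c [221.  99.] bot c [214. 127.] tip [211. 149.]
[155.9588623   52.18017578] [280.16769409 174.6118927 ]
top [0.4349583  0.0281948  1.06432079]
0.007 [198. 141.] [151. 141.] [199. 110.] [152. 110.]
0.02 [192. 136.] [145. 136.] [193. 104.] [146. 104.]
0.05 [179. 123.] [130. 123.] [180.  90.] [131.  90.]
ringtop c [163. 186.] bot c [172. 194.] tip [179. 192.]
[108.8343811  132.77267456] [225.6174469  246.62864685]
[2.15469517e+01 1.65028916e+01 1.25159094e+01 8.63438982e+01
 7.36158451e-02 1.11590144e+02]
```

```bash
python3 - <<'E'
import cv2
a=cv2.imread("pics/sf6.png");cv2.imwrite("pics/s6b.png",cv2.resize(a[140:240,320:420],(600,600),interpolation=cv2.INTER_LANCZOS4))
E
```

```text
(no output)
```

View pics/s6b.png

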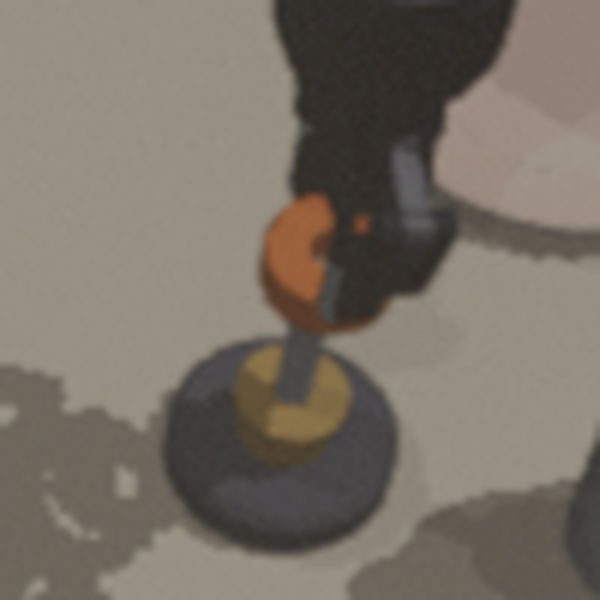

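View pics/sf6.png

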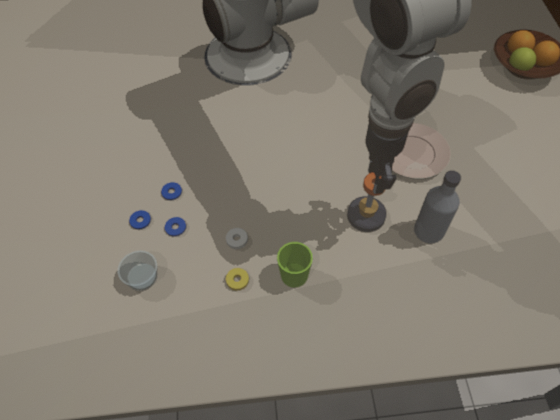

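```bash
cat > ov.py <<'E'
from h import *
from scipy.spatial.transform import Rotation as Ro
def circ(n,c,rv,r,h):
    R=Ro.from_rotvec(rv).as_matrix()
    return np.array([proj(n,np.array(c)+R@np.array([r*np.cos(a),r*np.sin(a),h])) for a in th])
def ov(n,im,u0,v0,w,s,c,rv,H):
    b=cv2.resize(im[v0:v0+w,u0:u0+w],None,fx=s,fy=s,interpolation=cv2.INTER_CUBIC)
    for r,h,col in((.025,0,(255,0,0)),(.025,H,(0,255,0)),(.0085,H,(0,255,255))):
        p=(circ(n,c,rv,r,h)-[u0,v0]+.5)*s
        cv2.polylines(b,[p.astype(int).reshape(-1,1,2)],True,col,1)
    return b
E
python3 - <<'E'
from ov import *
a=cv2.imread("pics/sf6.png");t=cv2.imread("pics/tf6.png")
x,y,z=bot.get_obs()['ee_pos']
L=[ov("scene",a,350,155,50,8,(x,y,z+.007),(0,0,0),.02),ov("top",t,175,160,60,8,(x,y,z+.007),(0,0,0),.02)[:400]]
cv2.imwrite("pics/o6.png",np.hstack(L)[:,:800])
E
```

```text
(no output)
```

View pics/o6.png

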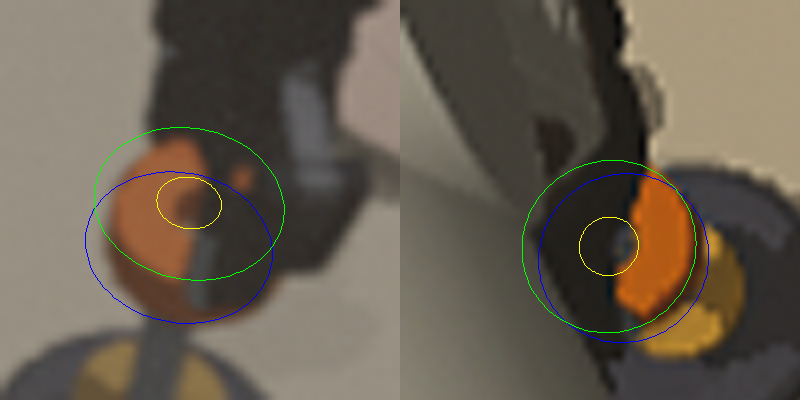

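The overlay shows the held ring about 3 mm to +y of the TCP. It isn't tilted noticeably. Correcting by about -6 mm in y and +1.5 mm in x, then checking against the arbor tip.

```bash

python3 -m creep '[[0.0015,0.006,0,0,0.003,0,0.45],[0.0015,0.006,0,0,0.003,0,0.45]]' 40
python3 go.py .595 .234 .115 0
cat > look.py <<'E'
import sys
from ov import *
tag,z1,H=sys.argv[1],float(sys.argv[2]),float(sys.argv[3]);dx=float(sys.argv[4]);dy=float(sys.argv[5])
I={n:optics.camera(n)[:,:,::-1].copy() for n in P}
for n in P: cv2.imwrite(f"pics/{n}_{tag}.png",I[n])
x,y,z=bot.get_obs()['ee_pos'];b={"scene":.00115,"top":-.00115}
L=[]
for n in P:
    c=proj(n,(x,y,z));u,v=(c-25).astype(int);L.append(ov(n,I[n],u,v,50,8,(x+dx,y+dy+b[n],z+z1),(0,0,0),H))
    for zz,r in((.105,.003),(.098,.007),(.06,.007)):
        p=np.array([proj(n,(.595+r*np.cos(a),.234+b[n]+r*np.sin(a),zz)) for a in th]);p=(p-[u,v]+.5)*8
        cv2.polylines(L[-1],[p.astype(int).reshape(-1,1,2)],True,(255,0,255),1)
cv2.imwrite(f"pics/{tag}.png",np.hstack(L))
E
python3 look.py o7 .007 .02 0 .003
```

```text
time: 5.7
ee_pos: [0.594, 0.2261, 0.1124]
tcp_rot: [180.0, 0.0, -0.2]
wrist_force: [-0.1, 0.1, -0.1]
opening: 0.0465
shift [ 0.001  -0.0079 -0.0026] turn [ 0.0003  0.0007 -0.0036] [0.594  0.2261 0.1124] [ 1.7999e+02  4.0000e-02 -2.1000e-01] [-0.15  0.09 -0.1 ] 0.0465 5.7
```

View pics/o7.png

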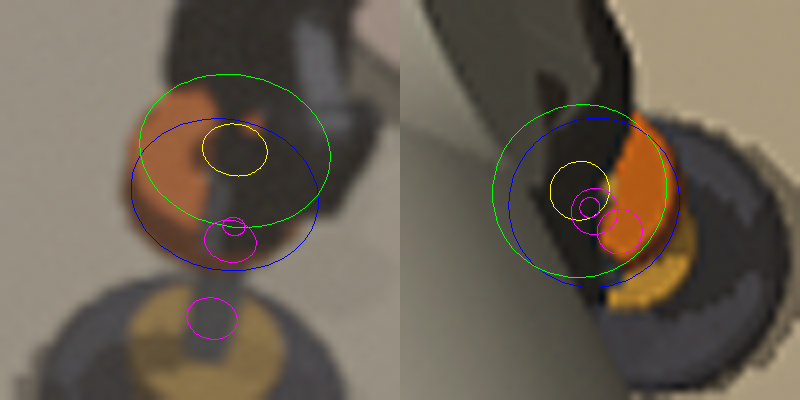

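The arm was still settling when I measured, so that offset isn't reliable. I'll let it settle and look again.

```bash

python3 -m creep '[[0,0,0,0,0,0,0.45],[0,0,0,0,0,0,0.45],[0,0,0,0,0,0,0.45]]' 40
python3 go.py .595 .234 .115 0
python3 look.py o8 .006 .02 0 0;python3 go.py .595 .234 .115 0
```

```text
time: 6.1
ee_pos: [0.594, 0.2277, 0.1123]
tcp_rot: [-180.0, 0.0, -0.1]
wrist_force: [-1.0, 0.1, 0.3]
opening: 0.046
shift [ 0.0009 -0.0063 -0.0027] turn [-0.0001  0.0008 -0.0021] [0.594  0.2277 0.1123] [-1.8e+02  5.0e-02 -1.2e-01] [-0.95  0.09  0.3 ] 0.046 6.1
shift [ 0.001  -0.0062 -0.0028] turn [ 0.     0.001 -0.002] [0.594  0.2278 0.1122] [ 1.8e+02  6.0e-02 -1.1e-01] [ 0.52 -0.06  0.28] 0.0459 6.2
```

View pics/o8.png

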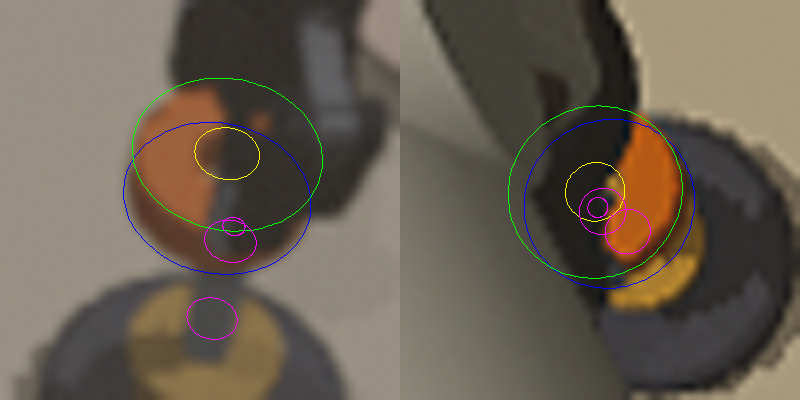

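```bash

python3 -m creep '[[0.001,-0.003,0,0,0,0.002,0.45],[0.001,-0.0057,0,0,0,0.002,0.45],[0.001,-0.0057,0,0,0,0.002,0.45],[0.001,-0.0057,0.004,0,0,0.002,0.45],[0.001,-0.0057,0.007,0,0,0.002,0.45],[0.001,-0.0057,0.010,0,0,0.002,0.45],[0.001,-0.0057,0.010,0,0,0.002,0.45]]' 40
python3 go.py .595 .234 .115 0
python3 look.py o9 .006 .02 0 0;python3 go.py .595 .234 .115 0
```

```text
time: 6.9
ee_pos: [0.5948, 0.2334, 0.1015]
tcp_rot: [180.0, 0.1, -0.2]
wrist_force: [1.0, -0.5, -1.6]
opening: 0.0464
shift [ 0.0002 -0.0006 -0.0135] turn [ 0.0004  0.0019 -0.0041] [0.5948 0.2334 0.1015] [ 1.7998e+02  1.1000e-01 -2.3000e-01] [ 0.98 -0.48 -1.63] 0.0464 6.9
shift [ 0.     -0.0006 -0.0129] turn [ 0.0001  0.0012 -0.0041] [0.595  0.2334 0.1021] [ 1.8e+02  7.0e-02 -2.4e-01] [ 0.1  -0.01 -0.19] 0.0462 7.0
```

View pics/o9.png

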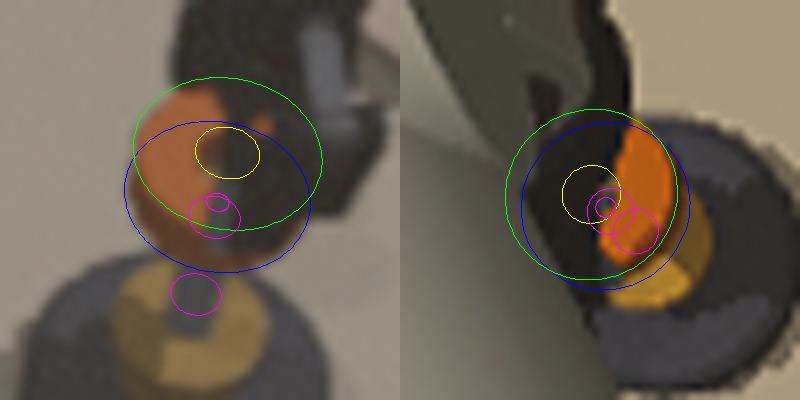

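Aligned in both views (scene ring 217,197 vs tip 217,203). Going down onto the taper while watching the force.

```bash

python3 -m creep '[[0,0,0.003,0,0,0,0.45],[0,0,0.005,0,0,0,0.45],[0,0,0.006,0,0,0,0.45],[0,0,0.006,0,0,0,0.45]]' 40
python3 -m creep '[[0,0,0.002,0,0,0,0.45],[0,0,0.003,0,0,0,0.45],[0,0,0.003,0,0,0,0.45]]' 40
python3 -m creep '[[0,0,0.002,0,0,0,0.45],[0,0,0.003,0,0,0,0.45],[0,0,0.003,0,0,0,0.45]]' 40
python3 go.py .595 .234 .115 0
```

```text
time: 7.4
ee_pos: [0.5949, 0.2335, 0.096]
tcp_rot: [180.0, 0.1, -0.2]
wrist_force: [-0.6, -0.5, -0.1]
opening: 0.0459
time: 7.7
ee_pos: [0.595, 0.2335, 0.093]
tcp_rot: [180.0, 0.1, -0.2]
wrist_force: [-0.8, 0.5, -1.6]
opening: 0.0459
time: 8.0
ee_pos: [0.5947, 0.2336, 0.0899]
tcp_rot: [180.0, 0.1, -0.2]
wrist_force: [-1.6, 0.7, -0.9]
opening: 0.0461
shift [ 0.0002 -0.0004 -0.0251] turn [ 0.      0.0017 -0.0039] [0.5947 0.2336 0.0899] [ 1.8e+02  9.0e-02 -2.2e-01] [-1.65  0.7  -0.94] 0.0461 8.0
```

```bash

python3 -m creep '[[0,0,0.002,0,0,0,0.45],[0,0,0.004,0,0,0,0.45],[0,0,0.006,0,0,0,0.45],[0,0,0.006,0,0,0,0.45]]' 40
python3 -m creep '[[0,0,0.003,0,0,0,0.45],[0,0,0.006,0,0,0,0.45],[0,0,0.006,0,0,0,0.45]]' 40
python3 go.py .595 .234 .115 0
```

```text
time: 8.4
ee_pos: [0.5946, 0.2336, 0.0837]
tcp_rot: [180.0, 0.1, -0.2]
wrist_force: [-3.2, 0.9, -0.4]
opening: 0.0461
time: 8.7
ee_pos: [0.5946, 0.2336, 0.0777]
tcp_rot: [180.0, 0.1, -0.2]
wrist_force: [-4.9, 1.8, -0.9]
opening: 0.0463
shift [ 0.0003 -0.0004 -0.0373] turn [ 0.      0.0019 -0.0039] [0.5946 0.2336 0.0777] [ 1.8e+02  1.1e-01 -2.2e-01] [-4.88  1.82 -0.88] 0.0463 8.7
```

Threaded: the arbor is pushing sideways on the bore with 5 N in -x, so its true position is slightly to -x and +y of where I have it. Releasing.

```bash

python3 -m creep '[[-0.001,-0.0005,0,0,0,0,0.5],[-0.001,-0.0005,0,0,0,0,0.75],[-0.001,-0.0005,0,0,0,0,0.75],[-0.001,-0.0005,-0.02,0,0,0,0.75],[-0.001,-0.0005,-0.06,0,0,0,0.75],[-0.001,-0.0005,-0.09,0,0,0,0.75]]' 40
python3 go.py .624 -.0705 .05 0
python3 - <<'E'
from h import *
a=optics.camera("scene");cv2.imwrite("pics/s10.png",cv2.resize(a[160:240,330:420,::-1],None,fx=6,fy=6,interpolation=cv2.INTER_CUBIC))
E
```

```text
time: 9.3
ee_pos: [0.5944, 0.2339, 0.1703]
tcp_rot: [-180.0, -0.0, -0.2]
wrist_force: [0.5, 1.5, 0.4]
opening: 0.0639
shift [0.0308 0.3043 0.1202] turn [-0.0002 -0.0005 -0.0042] [0.5944 0.2339 0.1703] [-1.7999e+02 -3.0000e-02 -2.4000e-01] [0.5  1.52 0.37] 0.0639 9.3
```

View pics/s10.png

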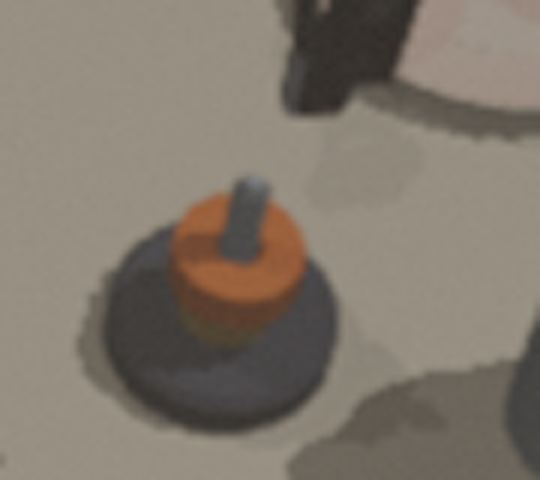

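Orange sits on the collar. Now the exact white and blue positions from the hole centres, while travelling towards white.

```bash
python3 - <<'E'
from h import *
# hole centres read from c3 crop (34px ->260)
k=34/260
W=((237-17+127*k-.5,238-17+123*k-.5),(330-17+129*k-.5,187-17+128*k-.5))
B=((172-17+127*k-.5,191-17+127*k-.5),(389-17+131*k-.5,247-17+128*k-.5))
O=((264-17+130*k-.5,183-17+115*k-.5),(300-17+134*k-.5,243-17+128*k-.5))
for nm,p,z in(("white",W,.014),("blue",B,.009),("orange",O,.02)):
    a,b=ray("scene",p[0],z),ray("top",p[1],z);print(nm,a.round(4),b.round(4),((a+b)/2).round(4))
E
python3 -m creep '[[0.005,0.05,0,0,0,0,0.75],[0.01,0.1,0,0,0,0,0.75],[0.015,0.15,0,0,0,0,0.75],[0.02,0.2,0,0,0,0,0.75],[0.025,0.25,0.03,0,0,0,0.75],[0.03,0.29,0.06,0,0,0,0.75],[0.03,0.304,0.09,0,0,-0.004,0.75],[0.03,0.304,0.1,0,0,-0.004,0.75]]' 40
python3 go.py .6245 -.0705 .0 0
```

```text
white [ 0.6251 -0.0692  0.014 ] [ 0.626  -0.0713  0.014 ] [ 0.6255 -0.0703  0.014 ]
blue [ 0.4754 -0.2174  0.009 ] [ 0.4738 -0.2204  0.009 ] [ 0.4746 -0.2189  0.009 ]
orange [0.481  0.0061 0.02  ] [0.4812 0.0037 0.02  ] [0.4811 0.0049 0.02  ]
time: 10.15
ee_pos: [0.6211, -0.0731, 0.064]
tcp_rot: [180.0, 0.3, -0.2]
wrist_force: [0.1, 0.7, -0.8]
opening: 0.0641
shift [ 0.0038 -0.0026  0.0639] turn [ 0.0002  0.0056 -0.0036] [ 0.6211 -0.0731  0.064 ] [179.99   0.32  -0.21] [ 0.11  0.74 -0.82] 0.0641 10.15
```

```bash

python3 -m creep '[[0,0,0.02,0,0,0,0.75],[0,0,0.03,0,0,0,0.75],[0,0,0.03,0,0,0,0.75]]' 40
python3 go.py .625 -.0703 -.012 0
```

```text
time: 10.45
ee_pos: [0.6222, -0.0693, 0.0372]
tcp_rot: [-180.0, 0.2, 0.0]
wrist_force: [0.5, -0.3, -0.1]
opening: 0.0637
shift [0.0029 0.001  0.0492] turn [-0.0002  0.0027  0.0007] [ 0.6222 -0.0693  0.0372] [-1.7999e+02  1.5000e-01  4.0000e-02] [ 0.46 -0.25 -0.13] 0.0637 10.45
```

```bash

python3 -m creep '[[0.002,0.001,0.02,0,0,0,0.75],[0.002,0.001,0.035,0,0,0,0.75],[0.002,0.001,0.043,0,0,0,0.75],[0.002,0.001,0.043,0,0,0,0.75]]' 40
python3 -m creep '[[0,0,0.003,0,0,0,0.75],[0,0,0.005,0,0,0,0.75],[0,0,0.005,0,0,0,0.75]]' 40
python3 go.py .625 -.0703 -.012 0
```

```text
time: 10.85
ee_pos: [0.624, -0.0707, -0.0058]
tcp_rot: [-180.0, 0.2, 0.0]
wrist_force: [-0.3, 0.1, -0.0]
opening: 0.0641
time: 11.15
ee_pos: [0.6249, -0.0711, -0.0096]
tcp_rot: [180.0, 0.0, -0.0]
wrist_force: [-0.3, -0.0, 0.2]
opening: 0.064
shift [ 0.0001 -0.0008  0.0024] turn [ 0.0001  0.0006 -0.    ] [ 0.6249 -0.0711 -0.0096] [ 1.8e+02  3.0e-02 -0.0e+00] [-0.27 -0.02  0.23] 0.064 11.15
```

```bash

python3 -m creep '[[0,-0.0008,0.002,0,0,0,0.75],[0,-0.0008,0.0025,0,0,0,0.75],[0,-0.0008,0.0025,0,0,0,0.6],[0,-0.0008,0.0025,0,0,0,0.45],[0,-0.0008,0.0025,0,0,0,0.45],[0,-0.0008,0.0025,0,0,0,0.45]]' 40
python3 go.py .625 -.0703 -.012 0
```

```text
time: 11.75
ee_pos: [0.6268, -0.0702, -0.0099]
tcp_rot: [180.0, -0.2, 0.0]
wrist_force: [2.7, 0.7, 10.8]
opening: 0.0388
shift [-0.0018  0.0001  0.0021] turn [ 0.0001 -0.004   0.0002] [ 0.6268 -0.0702 -0.0099] [ 1.7999e+02 -2.3000e-01  1.0000e-02] [ 2.7   0.65 10.83] 0.0388 11.75
```

It slipped over the top again: the tips stand roughly 20 mm or more behind the nominal TCP at this opening. Opening, rising, and going lower by feel.

```bash

python3 -m creep '[[-0.001,0,-0.01,0,0,0,0.45],[-0.001,0,-0.02,0,0,0,0.7],[-0.001,0,-0.02,0,0,0,0.75],[-0.001,0,-0.02,0,0,0,0.75],[-0.001,0,-0.02,0,0,0,0.75]]' 40
python3 go.py .625 -.0703 -.012 0
python3 - <<'E'
from h import *
a=optics.camera("scene");cv2.imwrite("pics/s11.png",cv2.resize(a[190:280,190:290,::-1],None,fx=6,fy=6,interpolation=cv2.INTER_CUBIC))
E
```

```text
time: 12.25
ee_pos: [0.6234, -0.0703, 0.0072]
tcp_rot: [-180.0, 0.1, -0.0]
wrist_force: [-0.3, -0.4, -0.4]
opening: 0.0639
shift [0.0016 0.     0.0192] turn [-0.0001  0.0018 -0.    ] [ 0.6234 -0.0703  0.0072] [-1.8e+02  1.0e-01 -0.0e+00] [-0.33 -0.41 -0.36] 0.0639 12.25
```

View pics/s11.png

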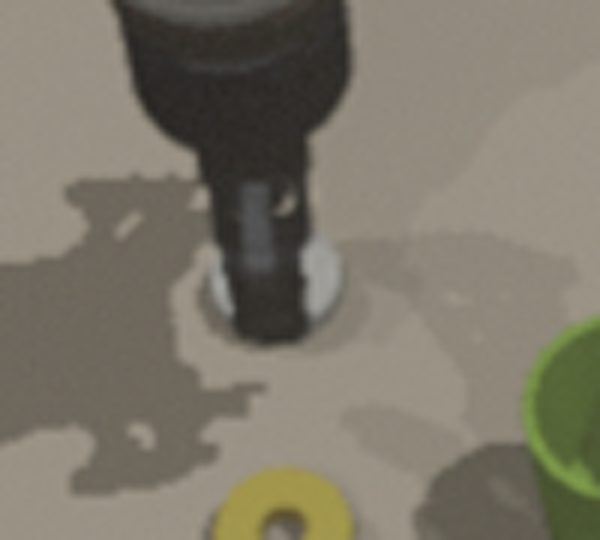

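```bash

python3 -m creep '[[0.0015,0,0.012,0,0,0,0.75],[0.0015,0,0.02,0,0,0,0.75],[0.0015,0,0.02,0,0,0,0.75]]' 40
python3 -m creep '[[0,0,0.002,0,0,0,0.75],[0,0,0.004,0,0,0,0.75],[0,0,0.004,0,0,0,0.75]]' 40
python3 -m creep '[[0,0,0.002,0,0,0,0.75],[0,0,0.002,0,0,0,0.75]]' 40
python3 go.py .625 -.0703 -.018 0
```

```text
time: 12.6
ee_pos: [0.6238, -0.0701, -0.0149]
tcp_rot: [-180.0, 0.3, -0.0]
wrist_force: [-0.2, -0.5, -0.5]
opening: 0.0645
time: 12.9
ee_pos: [0.6252, -0.0703, -0.0165]
tcp_rot: [-180.0, 0.1, 0.0]
wrist_force: [0.3, -0.1, 0.2]
opening: 0.0638
time: 13.1
ee_pos: [0.6252, -0.0703, -0.0184]
tcp_rot: [-180.0, 0.1, -0.0]
wrist_force: [-0.2, 0.1, -0.7]
opening: 0.0641
shift [-0.0002  0.     -0.0004] turn [-0.     0.001 -0.   ] [ 0.6252 -0.0703 -0.0184] [-1.8e+02  6.0e-02 -0.0e+00] [-0.19  0.13 -0.71] 0.0641 13.1
```

Still no floor contact at TCP z = -18 mm. Closing here.

```bash

python3 -m creep '[[0,0,0,0,0,0,0.6],[0,0,0,0,0,0,0.5],[0,0,0,0,0,0,0.5],[0,0,0,0,0,0,0.5]]' 40
python3 go.py .625 -.0703 -.018 0
```

```text
time: 13.5
ee_pos: [0.6255, -0.0703, -0.0177]
tcp_rot: [180.0, 0.0, 0.0]
wrist_force: [-1.4, 0.6, 6.0]
opening: 0.0476
shift [-0.0005 -0.      0.0003] turn [0.0001 0.0001 0.    ] [ 0.6255 -0.0703 -0.0177] [1.7999e+02 1.0000e-02 0.0000e+00] [-1.38  0.62  6.02] 0.0476 13.5
```

```bash

python3 -m creep '[[0,0,0,0,0,0,0.45],[0,0,-0.02,0,0,0,0.45],[0,0,-0.06,0,0,0,0.45],[0,0,-0.1,0,0,0,0.45],[0,0,-0.125,0,0,0,0.45],[0,0,-0.125,0,0,0,0.45]]' 40
python3 go.py .594 .2342 .108 0
python3 - <<'E'
from h import *
a=optics.camera("scene");cv2.imwrite("pics/s12.png",cv2.resize(a[160:260,190:290,::-1],None,fx=5,fy=5,interpolation=cv2.INTER_CUBIC))
E
```

```text
time: 14.1
ee_pos: [0.6272, -0.0705, 0.1111]
tcp_rot: [180.0, -0.3, 0.0]
wrist_force: [-0.2, 0.2, -0.4]
opening: 0.0476
shift [-0.0332 -0.3047  0.0027] turn [ 0.0007 -0.0054  0.    ] [ 0.6272 -0.0705  0.1111] [179.96  -0.31   0.  ] [-0.21  0.17 -0.4 ] 0.0476 14.1
```

View pics/s12.png

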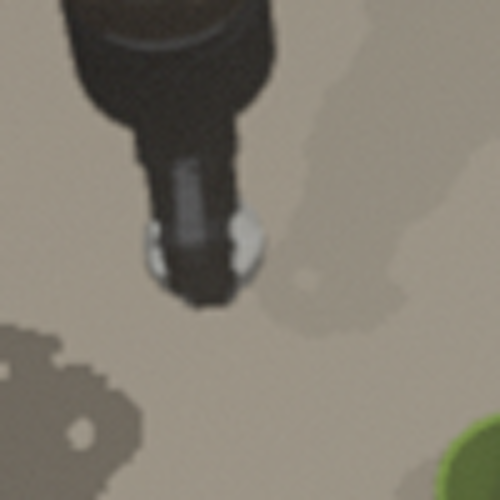

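The white ring is held. The commanded position is about (0.625, -0.070, 0.107); moving it over the arbor.

```bash

python3 -m creep '[[-0.004,-0.04,0,0,0,0,0.45],[-0.009,-0.085,0,0,0,0,0.45],[-0.014,-0.13,0,0,0,0,0.45],[-0.019,-0.175,0,0,0,0,0.45],[-0.024,-0.22,0,0,0,0,0.45],[-0.029,-0.265,0,0,0,0,0.45],[-0.032,-0.305,0,0,0,0,0.45],[-0.032,-0.305,0,0,0,0,0.45]]' 40
python3 -m creep '[[0,0,0,0,0,0,0.45],[0,0,0,0,0,0,0.45],[0,0,0,0,0,0,0.45]]' 40
python3 go.py .594 .2342 .108 0
python3 look.py o13 .0177 .014 0 0;python3 go.py .594 .2342 .1 0
```

```text
time: 14.95
ee_pos: [0.5917, 0.239, 0.1044]
tcp_rot: [-180.0, 0.2, 0.3]
wrist_force: [-0.2, -0.5, -0.2]
opening: 0.0473
time: 15.25
ee_pos: [0.5934, 0.2334, 0.1062]
tcp_rot: [180.0, 0.1, -0.1]
wrist_force: [-0.5, -0.3, 0.2]
opening: 0.0474
shift [ 0.0006 -0.0008 -0.0018] turn [ 0.0004  0.0016 -0.0015] [0.5934 0.2334 0.1062] [ 1.7998e+02  9.0000e-02 -9.0000e-02] [-0.46 -0.28  0.2 ] 0.0474 15.25
shift [ 0.0005 -0.0006  0.0067] turn [ 0.0001  0.0011 -0.0015] [0.5935 0.2336 0.1067] [ 1.8e+02  6.0e-02 -9.0e-02] [ 0.59  0.33 -0.55] 0.0475 15.35
```

View pics/o13.png

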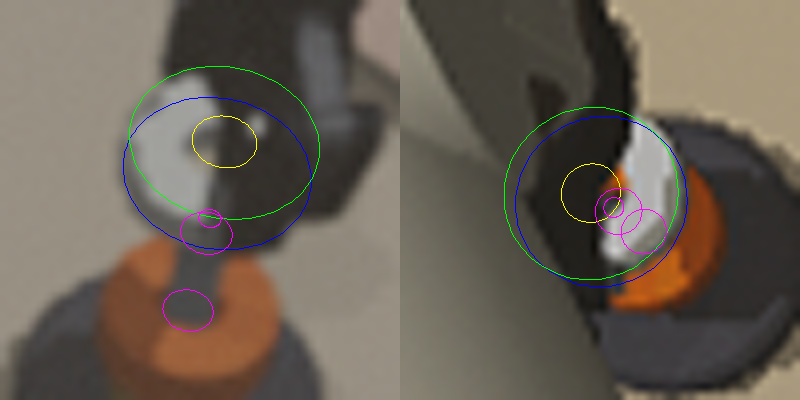

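```bash

python3 -m creep '[[0.0005,-0.0005,0.006,0,0,0,0.45],[0.0005,-0.0005,0.012,0,0,0,0.45],[0.0005,-0.0005,0.016,0,0,0,0.45],[0.0005,-0.0005,0.018,0,0,0,0.45],[0.0005,-0.0005,0.018,0,0,0,0.45]]' 40
python3 -m creep '[[0,0,0.002,0,0,0,0.45],[0,0,0.004,0,0,0,0.45],[0,0,0.004,0,0,0,0.45]]' 40
python3 -m creep '[[0,0,0.002,0,0,0,0.45],[0,0,0.004,0,0,0,0.45],[0,0,0.004,0,0,0,0.45]]' 40
python3 go.py .594 .2342 .108 0
```

```text
time: 15.85
ee_pos: [0.5936, 0.2351, 0.0882]
tcp_rot: [180.0, 0.1, 0.0]
wrist_force: [-0.0, -0.2, -0.5]
opening: 0.0474
time: 16.15
ee_pos: [0.5937, 0.2352, 0.0844]
tcp_rot: [180.0, 0.1, 0.0]
wrist_force: [0.4, 0.3, -0.4]
opening: 0.0475
time: 16.45
ee_pos: [0.5937, 0.2352, 0.0803]
tcp_rot: [180.0, 0.1, -0.0]
wrist_force: [0.2, 0.3, -1.1]
opening: 0.0477
shift [ 0.0003  0.001  -0.0277] turn [ 0.0002  0.0014 -0.    ] [0.5937 0.2352 0.0803] [ 1.7999e+02  8.0000e-02 -0.0000e+00] [ 0.19  0.34 -1.14] 0.0477 16.45
```

```bash

python3 -m creep '[[0,0.0005,0.003,0,0,0,0.45],[0,0.0005,0.006,0,0,0,0.45],[0,0.0005,0.009,0,0,0,0.45],[0,0.0005,0.009,0,0,0,0.45]]' 40
python3 look.py o14 .0177 .014 0 0;python3 go.py .594 .2342 .1 0
```

```text
time: 16.85
ee_pos: [0.5935, 0.2348, 0.071]
tcp_rot: [-180.0, 0.1, 0.0]
wrist_force: [-1.0, 1.8, -1.6]
opening: 0.0476
shift [ 0.0004  0.0006 -0.0286] turn [-0.      0.0017  0.0001] [0.5935 0.2348 0.0714] [-1.8e+02  1.0e-01  1.0e-02] [-1.53  2.41 -1.29] 0.0479 16.95
```

View pics/o14.png

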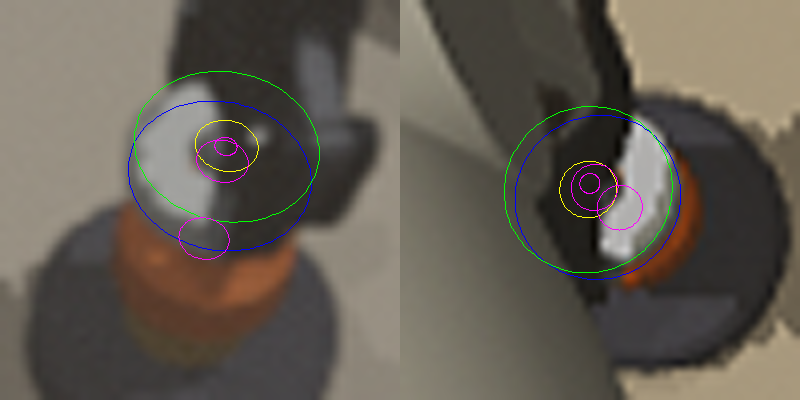

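Threaded, with light lateral contact. Releasing and withdrawing.

```bash

python3 -m creep '[[0,-0.0005,0,0,0,0,0.55],[0,-0.0005,0,0,0,0,0.75],[0,-0.0005,0,0,0,0,0.75],[0,-0.0005,-0.02,0,0,0,0.75],[0,-0.0005,-0.06,0,0,0,0.75],[0,-0.0005,-0.09,0,0,0,0.75],[0,-0.0005,-0.09,0,0,0,0.75]]' 40
python3 go.py .4746 -.2192 .05 0
python3 - <<'E'
from h import *
a=optics.camera("scene");cv2.imwrite("pics/s15.png",cv2.resize(a[160:240,330:420,::-1],None,fx=6,fy=6,interpolation=cv2.INTER_CUBIC))
E
```

```text
time: 17.65
ee_pos: [0.5956, 0.2357, 0.1671]
tcp_rot: [-179.9, -0.3, -0.0]
wrist_force: [0.6, -0.2, 0.1]
opening: 0.0639
shift [-0.1216  0.4552  0.1152] turn [-0.0026 -0.0061 -0.0002] [0.5956 0.2357 0.1671] [-1.7985e+02 -3.5000e-01 -1.0000e-02] [ 0.6  -0.19  0.08] 0.0639 17.65
```

View pics/s15.png

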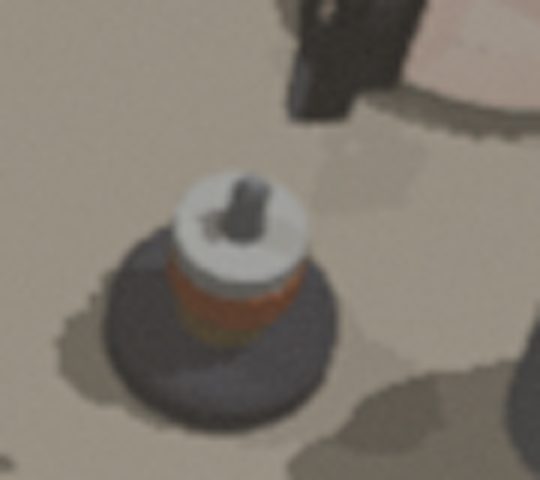

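White sits on orange. Now to the blue ring nearest the base.

```bash

python3 -m creep '[[-0.01,0.045,0,0,0,0,0.75],[-0.025,0.09,0,0,0,0,0.75],[-0.037,0.138,0,0,0,0,0.75],[-0.05,0.185,0,0,0,0,0.75],[-0.062,0.232,0,0,0,0,0.75],[-0.075,0.28,0.01,0,0,0,0.75],[-0.087,0.325,0.02,0,0,0,0.75],[-0.099,0.37,0.03,0,0,0,0.75]]' 40
python3 -m creep '[[-0.012,0.045,0.02,0,0,0,0.75],[-0.0205,0.084,0.05,0,0,0,0.75],[-0.0205,0.084,0.09,0,0,0,0.75],[-0.0205,0.084,0.1,0,0,0,0.75],[-0.0205,0.084,0.1,0,0,0,0.75],[-0.0205,0.084,0.1,0,0,0,0.75]]' 40
python3 go.py .4746 -.2190 -.02 0
python3 - <<'E'
from h import *
a=optics.camera("scene");cv2.imwrite("pics/s16.png",cv2.resize(a[130:250,110:230,::-1],None,fx=5,fy=5,interpolation=cv2.INTER_CUBIC))
E
```

```text
time: 18.5
ee_pos: [0.4935, -0.1365, 0.1303]
tcp_rot: [-180.0, 0.1, -0.0]
wrist_force: [0.3, -0.0, 0.9]
opening: 0.0641
time: 19.1
ee_pos: [0.475, -0.2183, 0.0331]
tcp_rot: [180.0, 0.0, 0.1]
wrist_force: [-0.1, -0.0, 0.1]
opening: 0.064
shift [-0.0004  0.0007  0.0531] turn [0.0004 0.     0.0011] [ 0.475  -0.2183  0.0331] [1.7998e+02 0.0000e+00 6.0000e-02] [-0.1  -0.04  0.12] 0.064 19.1
```

View pics/s16.png

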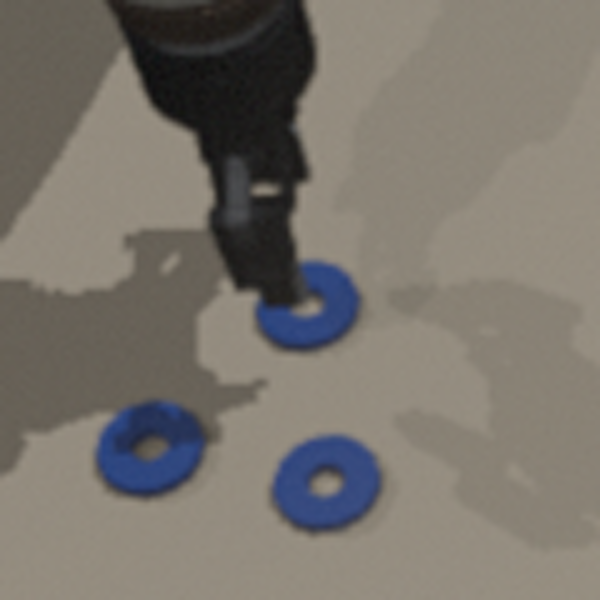

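The target is the upper blue (at 307,305 in the crop), the nearest to the base. Descending by feel.

```bash

python3 -m creep '[[0,0.0005,0.03,0,0,0,0.75],[0,0.0005,0.047,0,0,0,0.75],[0,0.0005,0.05,0,0,0,0.75],[0,0.0005,0.05,0,0,0,0.75]]' 40
python3 -m creep '[[0,0,0.003,0,0,0,0.75],[0,0,0.005,0,0,0,0.75],[0,0,0.005,0,0,0,0.75]]' 40
python3 go.py .4746 -.2190 -.0235 0
```

```text
time: 19.55
ee_pos: [0.4749, -0.2191, -0.017]
tcp_rot: [180.0, -0.0, 0.1]
wrist_force: [0.2, 0.6, -0.2]
opening: 0.064
time: 19.85
ee_pos: [0.4745, -0.2194, -0.0228]
tcp_rot: [180.0, 0.0, 0.0]
wrist_force: [0.3, 0.1, 0.0]
opening: 0.0643
shift [ 0.0001 -0.0004  0.0007] turn [0.0003 0.0004 0.    ] [ 0.4745 -0.2194 -0.0228] [1.7998e+02 2.0000e-02 0.0000e+00] [0.27 0.1  0.02] 0.0643 19.85
```

```bash

python3 -m creep '[[0,-0.0004,0.0005,0,0,0,0.65],[0,-0.0004,0.0005,0,0,0,0.58],[0,-0.0004,0.0005,0,0,0,0.52],[0,-0.0004,0.0005,0,0,0,0.52],[0,-0.0004,0.0005,0,0,0,0.52]]' 40
python3 go.py .4746 -.2190 -.0235 0
```

```text
time: 20.35
ee_pos: [0.4744, -0.2189, -0.0229]
tcp_rot: [180.0, 0.0, -0.0]
wrist_force: [-1.1, 1.0, 7.0]
opening: 0.048
shift [0.0002 0.0001 0.0006] turn [ 0.0002  0.0003 -0.    ] [ 0.4744 -0.2189 -0.0229] [ 1.7999e+02  2.0000e-02 -0.0000e+00] [-1.12  1.01  6.96] 0.048 20.35
```

Same signature as the good grips (0.048 m, 6–7 N). Tightening and lifting.

```bash

python3 -m creep '[[0,0,0,0,0,0,0.45],[0,0,-0.02,0,0,0,0.45],[0,0,-0.06,0,0,0,0.45],[0,0,-0.1,0,0,0,0.45],[0,0,-0.135,0,0,0,0.45],[0,0,-0.135,0,0,0,0.45],[0,0,-0.135,0,0,0,0.45]]' 40
python3 go.py .594 .2346 .112 0
python3 - <<'E'
from h import *
a=optics.camera("scene");cv2.imwrite("pics/s17.png",cv2.resize(a[130:250,110:230,::-1],None,fx=5,fy=5,interpolation=cv2.INTER_CUBIC))
E
```

```text
time: 21.05
ee_pos: [0.4747, -0.2191, 0.1118]
tcp_rot: [180.0, -0.0, -0.0]
wrist_force: [-1.1, 0.3, -0.5]
opening: 0.0478
shift [ 1.193e-01 -4.537e-01 -4.000e-04] turn [ 0.0006 -0.0003 -0.0001] [ 0.4747 -0.2191  0.1118] [ 1.7996e+02 -2.0000e-02 -0.0000e+00] [-1.09  0.28 -0.46] 0.0478 21.05
```

View pics/s17.png

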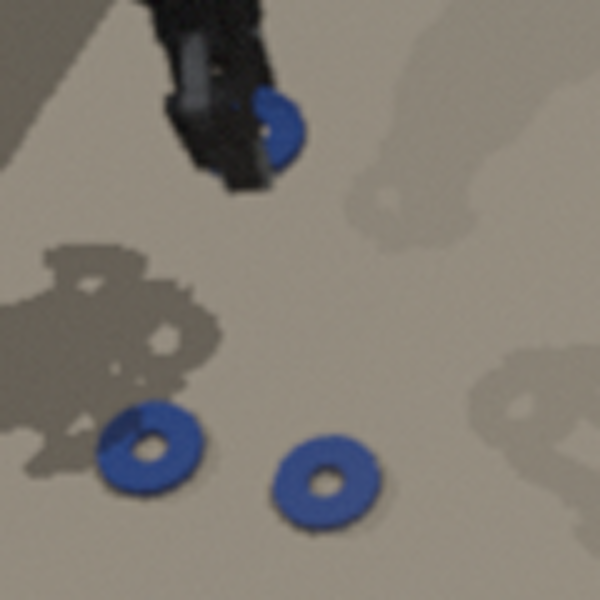

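```bash

python3 -m creep '[[0.011,-0.042,0,0,0,0,0.45],[0.0235,-0.09,0,0,0,0,0.45],[0.036,-0.137,0,0,0,0,0.45],[0.049,-0.185,0,0,0,0,0.45],[0.061,-0.232,0,0,0,0,0.45],[0.073,-0.28,0,0,0,0,0.45],[0.085,-0.325,0,0,0,0,0.45],[0.097,-0.37,0,0,0,0,0.45]]' 40
python3 -m creep '[[0.011,-0.044,0,0,0,0,0.45],[0.0217,-0.084,0,0,0,0,0.45],[0.0217,-0.084,0.005,0,0,0,0.45],[0.0217,-0.084,0.01,0,0,0,0.45],[0.0217,-0.084,0.01,0,0,0,0.45],[0.0217,-0.084,0.01,0,0,0,0.45]]' 40
python3 go.py .5935 .235 .1 0
python3 look.py o18 .0229 .009 0 0;python3 go.py .5935 .235 .085 0
```

```text
time: 21.9
ee_pos: [0.5706, 0.153, 0.1092]
tcp_rot: [180.0, 0.2, 0.0]
wrist_force: [0.3, -0.2, -0.6]
opening: 0.0478
time: 22.5
ee_pos: [0.5927, 0.2338, 0.1008]
tcp_rot: [180.0, 0.1, -0.1]
wrist_force: [-0.1, -0.7, 0.6]
opening: 0.0479
shift [ 0.0008 -0.0012  0.0008] turn [ 0.0005  0.0019 -0.0014] [0.5927 0.2338 0.1008] [ 1.7997e+02  1.1000e-01 -8.0000e-02] [-0.08 -0.69  0.63] 0.0479 22.5
shift [ 0.0004 -0.001   0.0166] turn [-0.0001  0.0007 -0.0014] [0.5931 0.234  0.1016] [-1.8e+02  4.0e-02 -8.0e-02] [-0.62 -0.34  0.85] 0.048 22.6
```

View pics/o18.png

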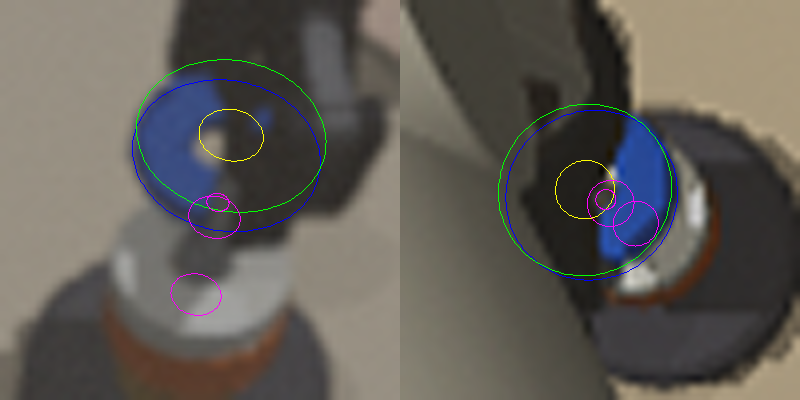

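```bash

python3 -m creep '[[0.0004,-0.0007,0.006,0,0,0,0.45],[0.0004,-0.0007,0.012,0,0,0,0.45],[0.0004,-0.0007,0.017,0,0,0,0.45],[0.0004,-0.0007,0.019,0,0,0,0.45],[0.0004,-0.0007,0.019,0,0,0,0.45]]' 40
python3 -m creep '[[0,0,0.002,0,0,0,0.45],[0,0,0.004,0,0,0,0.45],[0,0,0.004,0,0,0,0.45]]' 40
python3 -m creep '[[0,0,0.002,0,0,0,0.45],[0,0,0.004,0,0,0,0.45],[0,0,0.004,0,0,0,0.45]]' 40
python3 -m creep '[[0,0,0.002,0,0,0,0.45],[0,0,0.003,0,0,0,0.45],[0,0,0.003,0,0,0,0.45]]' 40
python3 look.py o19 .0229 .009 0 0;python3 go.py .5935 .235 .085 0
```

```text
time: 23.1
ee_pos: [0.5931, 0.2357, 0.0816]
tcp_rot: [180.0, 0.1, 0.0]
wrist_force: [-0.2, 0.1, 0.4]
opening: 0.0477
time: 23.4
ee_pos: [0.5933, 0.2358, 0.0779]
tcp_rot: [180.0, 0.1, 0.0]
wrist_force: [-0.1, -1.1, 0.3]
opening: 0.0472
time: 23.7
ee_pos: [0.5933, 0.2358, 0.0738]
tcp_rot: [180.0, 0.1, 0.0]
wrist_force: [0.1, 0.0, -0.9]
opening: 0.0477
time: 24.0
ee_pos: [0.5933, 0.2358, 0.071]
tcp_rot: [180.0, 0.1, -0.0]
wrist_force: [0.1, -0.4, -0.0]
opening: 0.0477
shift [ 0.0001  0.0008 -0.0138] turn [-0.     0.001  0.   ] [0.5934 0.2358 0.0712] [-1.8e+02  6.0e-02  0.0e+00] [ 0.1   0.02 -0.34] 0.0475 24.1
```

View pics/o19.png

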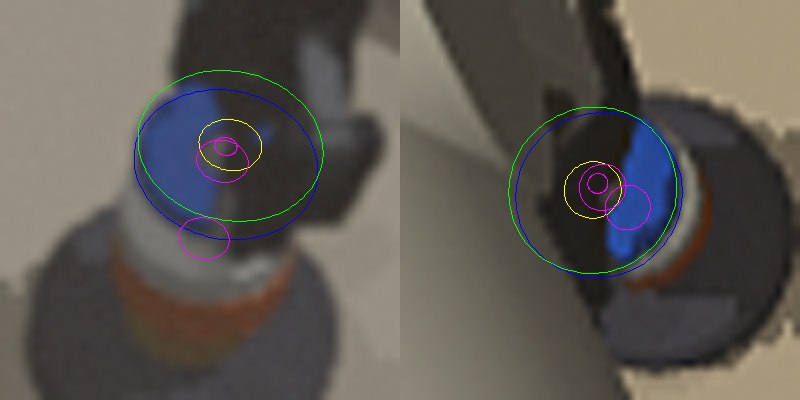

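```bash

python3 -m creep '[[0,0.0005,0.002,0,0,0,0.45],[0,0.0005,0.004,0,0,0,0.45],[0,0.0005,0.005,0,0,0,0.45],[0,0.0005,0.005,0,0,0,0.45]]' 40
python3 -m creep '[[0,0,0,0,0,0,0.55],[0,0,0,0,0,0,0.75],[0,0,0,0,0,0,0.75],[0,0,-0.02,0,0,0,0.75],[0,0,-0.06,0,0,0,0.75],[0,0,-0.08,0,0,0,0.75],[0,0,-0.08,0,0,0,0.75]]' 40
python3 go.py .5935 .235 .085 0
python3 - <<'E'
from h import *
a=optics.camera("scene");cv2.imwrite("pics/s20.png",cv2.resize(a[160:240,330:420,::-1],None,fx=6,fy=6,interpolation=cv2.INTER_CUBIC));cv2.imwrite("pics/s20f.png",a[:,:,::-1])
E
```

```text
time: 24.5
ee_pos: [0.5933, 0.2352, 0.0659]
tcp_rot: [180.0, 0.1, -0.0]
wrist_force: [-0.6, 0.9, -0.7]
opening: 0.0477
time: 25.2
ee_pos: [0.5948, 0.2359, 0.1501]
tcp_rot: [-179.9, -0.2, 0.0]
wrist_force: [-0.0, 0.7, -0.1]
opening: 0.064
shift [-0.0016  0.001   0.0651] turn [-0.0021 -0.0043  0.    ] [0.5948 0.2359 0.1501] [-179.88   -0.25    0.  ] [-0.04  0.73 -0.12] 0.064 25.2
```

View pics/s20.png

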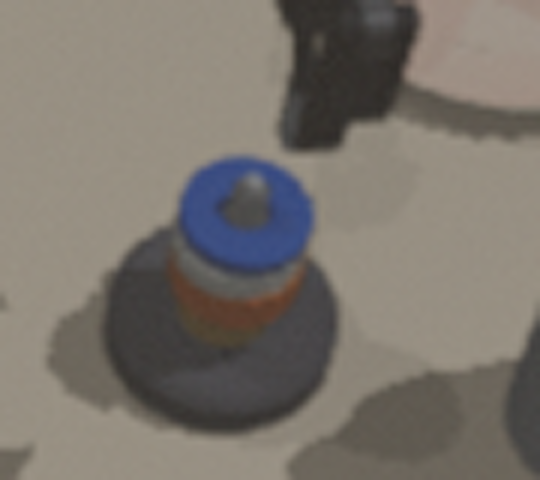

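All three are on in the right order. Narrowing the jaws to straddle the arbor and descending for contact.

```bash

python3 -m creep '[[0,0,0,0,0,0,0.3],[0,0,0.02,0,0,0,0.3],[0,0,0.04,0,0,0,0.3],[0,0,0.055,0,0,0,0.3],[0,0,0.055,0,0,0,0.3],[0,0,0.055,0,0,0,0.3]]' 40
python3 go.py .5935 .235 .085 0
python3 - <<'E'
from h import *
a=optics.camera("scene");cv2.imwrite("pics/s21.png",cv2.resize(a[150:240,320:420,::-1],None,fx=6,fy=6,interpolation=cv2.INTER_CUBIC))
E
```

```text
time: 25.85
ee_pos: [0.5931, 0.2352, 0.0909]
tcp_rot: [180.0, 0.1, -0.0]
wrist_force: [-1.3, -0.3, -0.1]
opening: 0.0257
shift [0.0004 0.0002 0.0059] turn [ 0.0004  0.0019 -0.    ] [0.5931 0.2352 0.0909] [ 1.7998e+02  1.1000e-01 -0.0000e+00] [-1.33 -0.32 -0.09] 0.0257 25.85
```

View pics/s21.png

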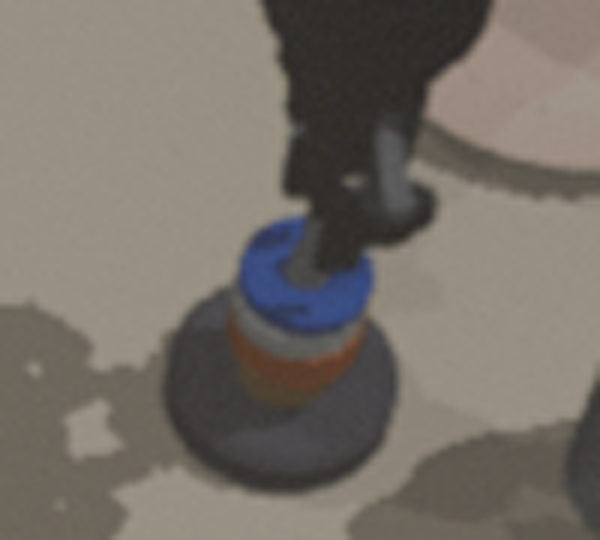

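```bash

python3 -m creep '[[0,0,0.002,0,0,0,0.3],[0,0,0.004,0,0,0,0.3],[0,0,0.006,0,0,0,0.3],[0,0,0.006,0,0,0,0.3]]' 40
python3 -m creep '[[0,0,0.002,0,0,0,0.3],[0,0,0.004,0,0,0,0.3],[0,0,0.004,0,0,0,0.3]]' 40
python3 -m creep '[[0,0,0.001,0,0,0,0.3],[0,0,0.002,0,0,0,0.3],[0,0,0.003,0,0,0,0.3]]' 40
```

```text
time: 26.3
ee_pos: [0.5933, 0.2353, 0.085]
tcp_rot: [180.0, 0.1, -0.0]
wrist_force: [0.5, 0.2, -0.7]
opening: 0.0255
time: 26.6
ee_pos: [0.5932, 0.2352, 0.0808]
tcp_rot: [180.0, 0.1, -0.0]
wrist_force: [-0.1, -0.7, -0.1]
opening: 0.0259
time: 26.9
ee_pos: [0.5934, 0.2353, 0.0781]
tcp_rot: [180.0, 0.1, -0.0]
wrist_force: [-0.5, -0.0, 0.5]
opening: 0.0254
```

```bash

for i in 1 2; do python3 -m creep '[[0,0,0.0007,0,0,0,0.3],[0,0,0.0014,0,0,0,0.3],[0,0,0.002,0,0,0,0.3]]' 40 | sed -n '2p;4p'; done
```

```text
ee_pos: [0.5934, 0.2353, 0.0762]
wrist_force: [0.4, 0.7, 0.3]
ee_pos: [0.5934, 0.2353, 0.0741]
wrist_force: [0.5, -0.5, -1.1]
```

```bash

python3 -m creep '[[0,0,0.0007,0,0,0,0.3],[0,0,0.0014,0,0,0,0.3],[0,0,0.002,0,0,0,0.3]]' 40 | sed -n '2p;4p'
```

```text
ee_pos: [0.5934, 0.2353, 0.0721]
wrist_force: [-0.4, -0.1, -0.4]
```

```bash

python3 -m creep '[[0,0,0.0007,0,0,0,0.3],[0,0,0.0014,0,0,0,0.3],[0,0,0.002,0,0,0,0.3]]' 40 | sed -n '2p;4p'
python3 -m creep '[[0,0,0.0007,0,0,0,0.3],[0,0,0.0014,0,0,0,0.3],[0,0,0.002,0,0,0,0.3]]' 40 | sed -n '1,2p;4p'
```

```text
ee_pos: [0.5934, 0.2353, 0.0701]
wrist_force: [-0.8, 0.2, 0.2]
time: 28.4
ee_pos: [0.5934, 0.2353, 0.0681]
wrist_force: [-0.0, 0.3, 0.3]
```

```bash

python3 -m creep '[[0,0,0.0007,0,0,0,0.3],[0,0,0.0014,0,0,0,0.3],[0,0,0.002,0,0,0,0.3]]' 40 | sed -n '2p;4p'
python3 -m creep '[[0,0,0.0007,0,0,0,0.3],[0,0,0.0014,0,0,0,0.3],[0,0,0.002,0,0,0,0.3]]' 40 | sed -n '1,2p;4p'
python3 - <<'E'
from h import *
a=optics.camera("scene");cv2.imwrite("pics/s22.png",cv2.resize(a[150:240,320:420,::-1],None,fx=6,fy=6,interpolation=cv2.INTER_CUBIC))
E
```

```text
ee_pos: [0.5934, 0.2353, 0.0661]
wrist_force: [-0.5, 1.1, -0.7]
time: 29.0
ee_pos: [0.5935, 0.2354, 0.0643]
wrist_force: [-0.1, 0.2, 3.9]
```

View pics/s22.png

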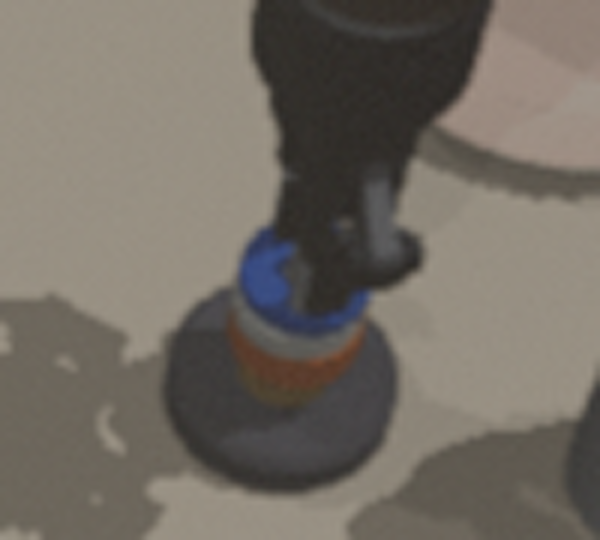

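Contact at TCP z of about 0.065 (3.9 N). Pressing on in small steps against the drag.

```bash

python3 -m creep '[[0,0,0.0005,0,0,0,0.3],[0,0,0.001,0,0,0,0.3],[0,0,0.001,0,0,0,0.3]]' 40 | sed -n '2p;4p'
python3 -m creep '[[0,0,0.0005,0,0,0,0.3],[0,0,0.001,0,0,0,0.3],[0,0,0.001,0,0,0,0.3]]' 40 | sed -n '1,2p;4p'
```

```text
ee_pos: [0.5935, 0.2354, 0.0636]
wrist_force: [-0.6, -0.1, 4.7]
time: 29.65
ee_pos: [0.5935, 0.2353, 0.0622]
wrist_force: [0.5, 0.3, 3.9]
```

```bash

python3 -m creep '[[0,0,0.0005,0,0,0,0.3],[0,0,0.001,0,0,0,0.3],[0,0,0.0015,0,0,0,0.3]]' 40 | sed -n '1,2p;4p'
```

```text
time: 29.95
ee_pos: [0.5936, 0.2354, 0.061]
wrist_force: [-1.4, 0.6, 9.7]
```

```bash

python3 -m creep '[[0,0,0.0003,0,0,0,0.3],[0,0,0.0003,0,0,0,0.3]]' 40 | sed -n '1,2p;4p'
python3 - <<'E'
from workcell import bot
o=bot.get_obs();print(o['ee_pos'],o['wrist_force'])
E
```

```text
time: 30.15
ee_pos: [0.5935, 0.2354, 0.061]
wrist_force: [-0.9, -0.4, 7.4]
[0.59353063 0.23540894 0.06099982] [-0.85397107 -0.38132051  7.42461061]
```

```bash

python3 -m creep '[[0,0,0.0005,0,0,0,0.3],[0,0,0.0008,0,0,0,0.3]]' 40 | sed -n '1,2p;4p'
```

```text
time: 30.35
ee_pos: [0.5937, 0.2355, 0.0609]
wrist_force: [-3.0, -0.9, 13.7]
```

```bash

python3 -m creep '[[0,0,0.0005,0,0,0,0.3],[0,0,0.0008,0,0,0,0.3]]' 40 | sed -n '1,2p;4p'
```

```text
time: 30.55
ee_pos: [0.5937, 0.2356, 0.0609]
wrist_force: [-4.7, -0.1, 18.2]
```

The position stopped at 0.0609 while the force rose to 18 N, which feels like the stop. Holding about 0.7 s there and reading the force.

```bash

python3 -m creep '[[0,0,0,0,0,0,0.3],[0,0,0,0,0,0,0.3]]' 40 | sed -n '1,2p;4p'
python3 -m creep '[[0,0,0,0,0,0,0.3],[0,0,0,0,0,0,0.3],[0,0,0,0,0,0,0.3]]' 40 | sed -n '1,2p;4p'
python3 -m creep '[[0,0,0,0,0,0,0.3],[0,0,0,0,0,0,0.3],[0,0,0,0,0,0,0.3]]' 40 | sed -n '1,2p;4p'
python3 - <<'E'
from h import *
a=optics.camera("scene");b=optics.camera("top");cv2.imwrite("pics/s23f.png",a[:,:,::-1]);cv2.imwrite("pics/t23f.png",b[:,:,::-1])
p=cv2.imread("pics/s20f.png")
c=lambda im:cv2.resize(im[165:235,335:400],(390,420),interpolation=cv2.INTER_CUBIC)
cv2.imwrite("pics/s23.png",np.hstack([c(p),c(a[:,:,::-1])]))
E
```

```text
time: 30.75
ee_pos: [0.5937, 0.2355, 0.0609]
wrist_force: [-3.7, -0.6, 17.1]
time: 31.05
ee_pos: [0.5937, 0.2355, 0.0609]
wrist_force: [-4.5, -1.6, 16.7]
time: 31.35
ee_pos: [0.5937, 0.2356, 0.0609]
wrist_force: [-3.9, -1.1, 17.4]
```

View pics/s23.png

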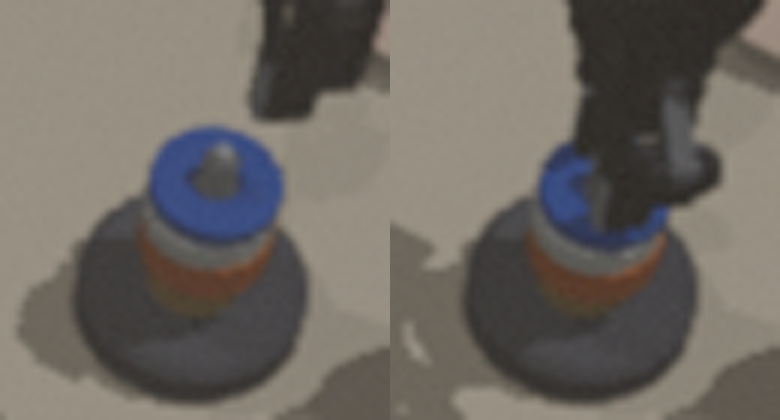

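It held at about 17 N for 0.8 s without moving. Withdrawing, then measuring the stack height to confirm this was the collar's stop and not a jam.

```bash

python3 -m creep '[[0,0,-0.004,0,0,0,0.3],[0,0,-0.01,0,0,0,0.3],[0,0,-0.04,0,0,0,0.3],[0,0,-0.08,0,0,0,0.3],[0,0.04,-0.1,0,0,0,0.3],[0,0.09,-0.1,0,0,0,0.3],[0,0.13,-0.1,0,0,0,0.3],[0,0.13,-0.1,0,0,0,0.3]]' 40
python3 - <<'E'
from h import *
from ov import circ
I={n:optics.camera(n)[:,:,::-1].copy() for n in P}
for n in P: cv2.imwrite(f"pics/{n}_24.png",I[n])
L=[]
for n,(u,v) in(("scene",(340,170)),("top",(180,165))):
    for zt in(.084,.090):
        s=8;b=cv2.resize(I[n][v:v+48,u:u+48],None,fx=s,fy=s,interpolation=cv2.INTER_CUBIC)
        dy={"scene":.00115,"top":-.00115}[n]
        for r,z,col in((.025,zt,(0,255,0)),(.025,zt-.009,(0,255,255)),(.025,zt-.043,(0,0,255)),(.022,zt-.043,(255,0,255)),(.007,.098,(255,255,255)),(.045,.02,(255,255,0))):
            p=(circ(n,(.594,.2345+dy,z),(0,0,0),r,0)-[u,v]+.5)*s;cv2.polylines(b,[p.astype(int).reshape(-1,1,2)],True,col,1)
        L.append(cv2.resize(b,(400,300)) if 0 else b)
g=np.vstack([np.hstack(L[:2]),np.hstack(L[2:])]);cv2.imwrite("pics/g24.png",cv2.resize(g,(768,768))[:, :]);
cv2.imwrite("pics/g24a.png",np.hstack(L[:2]));cv2.imwrite("pics/g24b.png",np.hstack(L[2:]))
E
```

```text
time: 32.25
ee_pos: [0.5934, 0.1011, 0.1589]
tcp_rot: [179.9, 0.1, -0.2]
wrist_force: [-0.3, -0.3, 0.9]
opening: 0.0258
```

View pics/g24a.png

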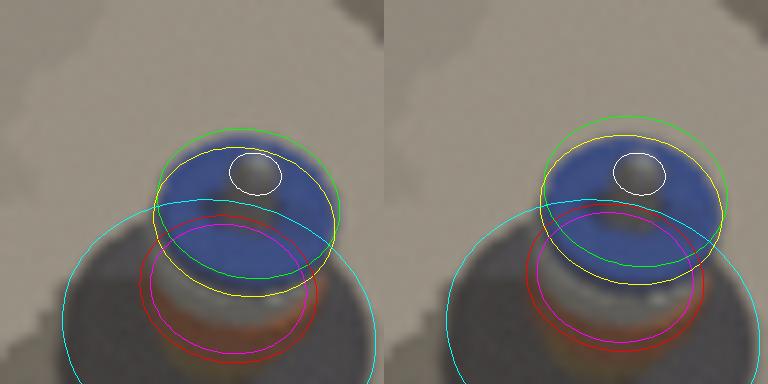

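View pics/g24b.png

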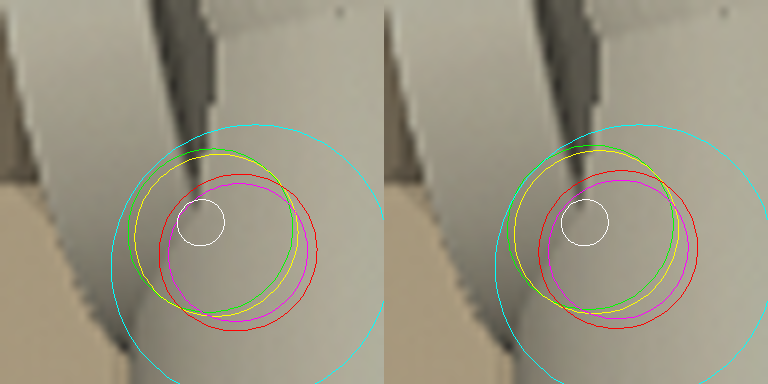

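View pics/scene_24.png

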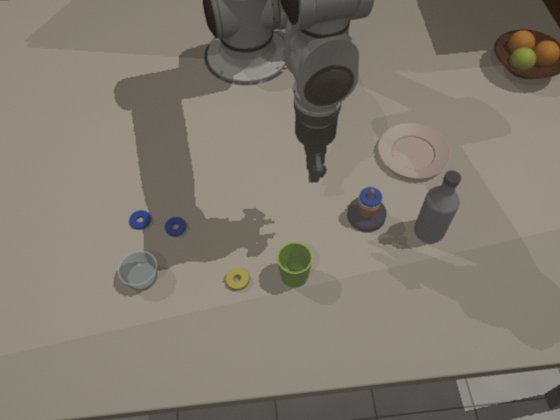

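The stack is on the arbor at (370,203), with blue over white over orange. The cup (295,265), bottle (437,210), plate (414,152), ramekin (139,270) and look-alikes are where they started. The gripper is clear and touching nothing.

```bash
python3 - <<'E'
from workcell import bot
print(bot.job_done())
E
```

```text
the job is handed in; nothing more can be done
None
```

I threaded the three rings in order: orange (thick) at the bottom, then white (medium), then the blue (thin) nearest the base. I pressed the stack to the collar's stop and let go. The job was handed in at about 32 s of the 72 s allowed.

- **Press:** the stack slid about 4 mm against a drag of 4–7 N. It then stopped at TCP z 0.061 m while the vertical force rose from 7 to 18 N. I held it for 0.8 s at 16.7–17.4 N, and the highest vertical reading was 18.2 N. There was a side force of about 4 N as well.
- **Stop height:** in the scene picture the stack top is about 80 mm up, so the collar is near 37 mm, inside the 26–41 mm range. The top camera could not confirm this because the arm was in the way.
- **Final view:** the rings are flush and in order, and the gripper is clear. The cup, bottle, plate, ramekin and look-alikes are where they started.
- **What went wrong on the way:** the first closings on orange and on white slipped over the ring tops. At those openings the fingertips stood more than 20 mm behind the stated TCP. Both rings stayed in place and I gripped them lower. One offset I measured over the arbor was wrong because the arm was still settling; I corrected it before lowering.

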